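# Lock the swivel socket with its pin

### The job

Lock the swivel bracket: stand the steel locking pin in the bracket's guide boss, turn the bracket's loose round hub until the hidden hole in its collar comes under the pin and the pin drops in, then push the pin gently home until its head sits on the boss, and let go. Do not force the pin against the collar, neither downwards nor by turning on after it has dropped, and leave the other things where they are.

Things in the scene. Friction and masses are not known exactly. Their poses are not given: they have to be found in the camera images.
- swivel: Grey painted bench bracket, fixed to the table (but anywhere on it): a closed box 160 (own x, from -76 to +84) x 140 (own y) mm, its cover at 42 mm height. Origin: on the table, on the vertical turning axis of the hub. Own z is up, own x points from the hub's axis to the guide boss.
- guide (a point): Centre of the mouth of the guide hole, on top of the square steel guide boss (30 x 30 mm, top 58 mm above the table), 52 mm from the hub's axis along the bracket's own x. The hole is vertical, 11.5 mm in diameter, 25 mm long, with a 2 mm chamfer at the mouth; under it runs the collar's flange.
- flange (a point): Point under the guide on the hidden flange's upper face, 26 mm below the guide's mouth (fixed to the bracket). The flat flange is 6 mm thick and turns with the hub; it has two opposite holes, 52 mm from the axis and 14 mm wide along the turn, so within half a turn either way one comes under the guide. A pin standing there then drops 6 to 20 mm by its own weight and sticks in the jaws, short of home.
- jaws (a point): Point between two light spring jaws under the flange, 39 mm below the guide's mouth and in line with it; a roomy 18 mm clearance hole follows. They clip onto the pin; its own weight does not pass them, a push of about 3 to 15 N does, dragging all the way until the head meets the boss.
- collar: The loose steel collar; its origin is on the table on the hub's axis. THIS FRAME STAYS WITH THE BRACKET AND DOES NOT TURN: it does not tell the collar's angle. The collar turns either way without end against about 0.1 N m and stays where left. Once the pin has dropped in it turns only about 0.08 rad more, then jams on the pin. Pin and collar must never press with over 8 N (0.4 N m at the hub).
- hub_top (a point): Centre of the top of the hub, the collar's visible part: a smooth round upright steel cylinder 44 mm in diameter, from the cover up to 103 mm above the table, on the turning axis. Its top 35 mm can be gripped from above.
- pin: Steel locking pin, 70 g, upright: shank 10 mm in diameter and 53 mm long, with its lower end tapered to 4 mm over the last 6 mm; on it a plain cylindrical head 18 mm in diameter and 24 mm tall. Origin: centre of the shank's lower end; own z points up to the head. Starts upright in the drilled block, lower end 6 mm above the table. Fully home, its head lies on the boss. Its contact force on the bracket, jaws included, must stay below 60 N.
- pin_head (a point): Centre of the flat top of the pin's head, 77 mm above the pin's lower end. It stands 51 mm above the boss when the pin stands on the flange, 24 mm when the pin is fully home.
- pinblock: Fixed wooden block, 50 (own x) x 90 (own y) x 40 mm high, with two vertical holes 34 mm deep: one of 12 mm, 22 mm along own +y, in which the pin stands, and an empty wider one. Origin: centre of its underside.
- pot: Bystander: grey pot, 110 mm wide, 100 mm high, upright; origin under its centre.
- smallpot: Bystander: small clay pot, 64 mm wide, 55 mm high, upright; origin under its centre.
- tin: Bystander: steel tin with a shut lid, 104 x 144 x 66 mm high; origin under its centre.
- timer: Bystander: black timer with a knob on top, 75 x 75 x 60 mm high; origin under its centre.
- cultivator: Bystander: hand cultivator lying flat, yellow handle, three tines, 300 mm long along own x, 28 mm high; origin about mid-length, on the table.

How it is judged (in metres and radians):
On the way, in this order (a step that is already met when the one before it is completed fails the run):
1. the pin stands in the guide hole: its lower end at least 8 mm below the mouth (z of pin in the frame of guide below -0.008 m and horizontal distance between pin and guide below 0.004 m).
2. the pin has passed through the collar: its lower end at least 34 mm below the mouth of the guide (z of pin in the frame of guide below -0.034 m and horizontal distance between pin and guide below 0.004 m).
At the end, for the whole second after the job is handed in: The pin is through guide, collar and lower hole, its lower end at least 50.5 mm below the guide's mouth (head on the boss within 2.5 mm), within 4 mm of the guide's axis and within 0.1 rad of upright, at rest and let go (z of pin in the frame of guide below -0.0505 m and horizontal distance between pin and guide below 0.004 m and angle between pin's own z axis and vertical below 0.1 rad and linear speed of pin below 0.02 m/s); the robot touches nothing.
It fails at once if pin and collar press on each other with more than 8 N (contact force between pin and collar above 8 N).
It fails at once if the pin pushes on the bracket with more than 60 N (contact force between pin and swivel above 60 N).
It fails at once if a bystander is moved by more than 25 mm (distance of any of pot, smallpot, tin, timer, cultivator from where it was at the start of the episode above 0.025 m).
It also fails if it takes over 72 s, if anything falls off the work surface, if the arm or the gripper's body presses on something with over 40 N, if the wrist force passes 120 N, or if a joint passes its speed limit or range.

### The arm

A 6-joint arm with a two-finger parallel gripper is mounted at the origin on the work surface. World frame = base frame: x ahead of the robot, y to its left, z up, the work surface at z = 0. Lengths are in mm, angles in rad, forces in N, time in s.
With the tool pointing down it reaches from about 300 to 1000 mm from the base axis. Payload 5.1 kg.
Tool frame: the origin (TCP) lies between the finger pads; the fingertips stand 8 mm ahead of it and the grasp point (between the pads) lies 11 mm behind it; x points along the fingers, z is the direction in which the jaws open and shut, and the axes are right-handed (so a half turn about x gives the same grasp; the last joint's range is limited). The gripper opens to 95 mm and grips with 3 to 60 N. Pads are 20 mm wide; open, the fingers measure 119 mm over their backs; the gripper's body (75 mm by 180 mm) begins 59 mm behind the grasp point.
Start: joints at [-1.4, 0.124, 1.65, -0, 1.367, -0.083], TCP at [163.172, -629.174, 222.656] pointing down, gripper open.
Joint ranges: [-2.61, 2.61], [-1.02, 2.33], [0.03, 2.71], [-1.35, 4.49], [0.32, 2.68], [-2.91, 2.91]. Speed limits (rad/s): [2.57, 2.57, 3.14, 3.14, 3.14, 3.14].

### API

Orientations are given as a rotation vector (axis times angle).
In Python, from rig import r gives the robot as it stands.
- The arm moves only by the tool move_arm, never from a script. Its argument "targets" is a list of rows, each a list of 3 entries, a list of its own where there are three numbers: the opening, from 0 (shut) to 1 (fully open), then the shift along the tool's x, y, z in cm, then the turn about the tool's x in degrees. A call has 1 to 20 rows; each row is the pose to reach, as a shift and turn from the pose commanded when the call began, along the tool's axes at that moment; what a row does not reach only later rows make up. A row lasts 1/8 s, in which the tool goes at most 62.5 mm and 10.7 degrees, less where a joint would pass 70% of its speed; a pose out of reach is approached as far as the arm can. A call with a gripper value outside its range is refused whole. The fingers move at their own pace and stop on an object; the grip force is fixed at half the most. Time passes only in rows, so rows that repeat a pose let the fingers close. It gives the time, the measured TCP pose, the force and the opening at its end, in the units of the state.
- r.get_state(): the state, without advancing time (a new reading comes with each control period).
- r.read_camera(name): name is "scene" or "top" or "wrist"; returns a dict with "image" (480x640x3 uint8, red, green, blue), "depth" (480x640 float32, mm along the optical axis (not along the pixel's ray), 0 where there is no reading), "vertical_fov" (degrees; the focal length in pixels is half the picture's height over the tangent of half this angle, whatever the lens; pixels are square), "cx", "cy" (the principal point, pixels), "xyz" and "orientation" of the camera in the world. Camera axes: x right, y down, z forward; pixel columns grow to the right and rows downward; lengths in mm; the calibration is good to about 2 mm. A picture is of the moment at which its call begins.
- r.close_job(): hands the job in, once; it reports no verdict.
The state is a dict: "time_s": time; "joint_positions": joint angles; "joint_vel": joint speeds; "tau": joint torques, N m; "ee_pos": TCP position; "eef_rot": TCP orientation; "contact_force": force on the tool from outside, world axes, zero at the start; "ft_torque": the same for the moment, N m; "opening": finger opening in mm.
Only numpy, scipy, OpenCV 4.12 (cv2) and the standard library are available. Lean on these libraries where they do the work, as an engineer would, in place of code of your own. Each camera call takes 0.05 s, during which the arm holds its last target.

## Working session

There is one attempt and no reset: what is moved stays moved. The work goes in short steps, Python scripts to look and compute and a tool call to move; the robot and the scene stay as the last step left them, time stands still between calls to the robot, and variables do not carry over. Pictures are saved under pics/ and viewed, and the job is handed in when it is done.

Besides the shell and the picture viewer there is one more tool, called after "Emit:" as name(argument=value, ...) on one line, values as JSON. move_arm: Moves the arm, as the interface text tells. Its arguments: {"type":"object","properties":{"targets":{"type":"array","items":{"type":"array"}}},"required":["targets"]}

```bash
mkdir -p pics; ls; python3 - <<'E'
from rig import r
import cv2,numpy as np
s=r.get_state();print(s)
for n in ["scene","top","wrist"]:
    c=r.read_camera(n);cv2.imwrite(f"pics/{n}0.png",c["image"][:,:,::-1]);np.savez(f"{n}0.npz",**c)
    print(n,c["vertical_fov"],c["cx"],c["cy"],c["xyz"],c["orientation"])
E
```

```text
pics
{'time_s': 0.0, 'joint_positions': array([-1.39961861e+00,  1.24474582e-01,  1.65166452e+00,  1.19188996e-05,
        1.36748565e+00, -8.25989915e-02]), 'joint_vel': array([-0.00149527,  0.0003244 , -0.00010324,  0.00141766,  0.00087785,
       -0.00289578]), 'tau': array([ 2.46526091e-03, -4.17601490e+01, -3.59928453e+01,  7.76118762e-02,
        4.93528205e-02, -1.93555034e-04]), 'ee_pos': array([ 163.05965424, -628.57419431,  221.41238854]), 'eef_rot': array([ 1.02162038,  1.32015325, -1.01931828]), 'contact_force': array([ 0.50945355, -0.27551284, -0.74126644]), 'ft_torque': array([ 0.01455616, -0.00469604,  0.02308447]), 'opening': 95.22914633724594}
scene 42.648735343372806 329.3842698271584 231.06769442199848 [1089.64335611  890.49276516  994.10458309] [-0.71603763 -2.59086158  1.15850446]
top 49.376476271991436 316.33784351175603 245.42325441230662 [ 316.45685976   36.62806616 1427.57119   ] [-2.12827516  2.10049074 -0.18816237]
wrist 68.3566206641818 315.7806092632618 241.82896370962055 [ 232.5951984  -611.19649143  382.42848717] [ 2.3165781  -1.79420802 -0.23443525]
```

View pics/scene0.png

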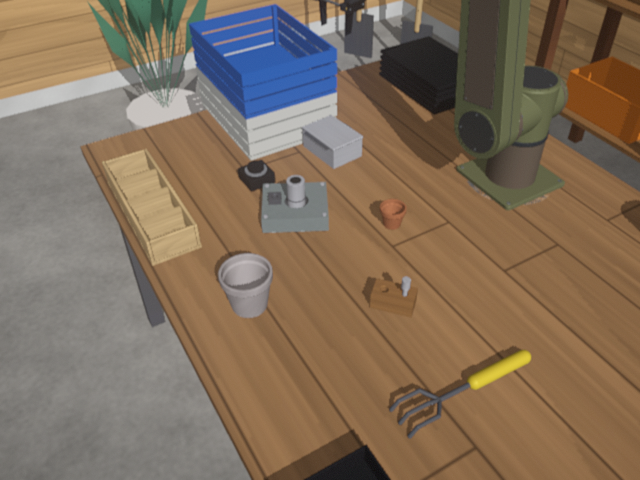

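View pics/top0.png

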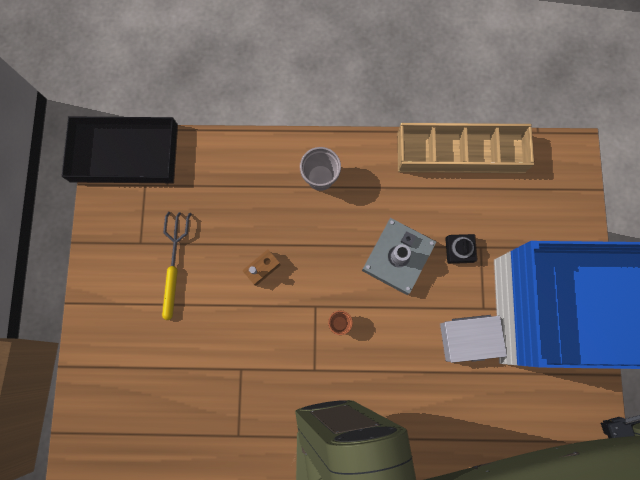

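View pics/wrist0.png

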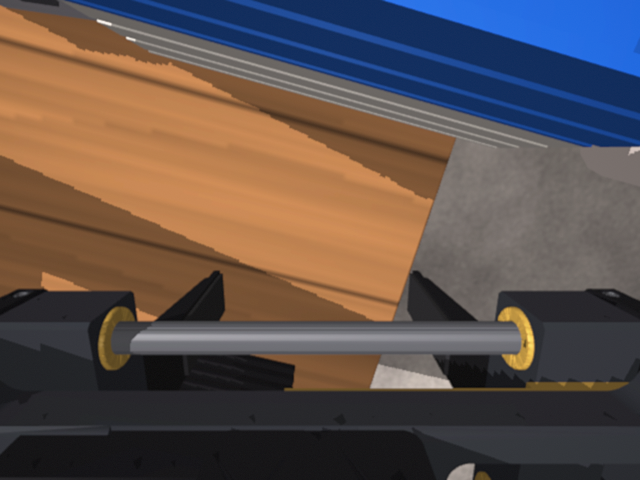

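The scene view shows the bracket (295,205), with hub top at (295,182) and boss at (274,197). The pin block is at (395,295) with the pin's head at (406,282). In the top view the hub is at (402,250), the boss at (410,238) and the pin's head at (252,270). Next I measure these.

```bash
cat > h.py <<'E'
import numpy as np,cv2
from scipy.spatial.transform import Rotation as R
def ray(c,u,v):
    f=240/np.tan(np.radians(float(c["vertical_fov"]))/2)
    d=np.array([(u-c["cx"])/f,(v-c["cy"])/f,1.0])
    return c["xyz"],R.from_rotvec(c["orientation"]).apply(d)
def onplane(c,u,v,z):
    o,d=ray(c,u,v);t=(z-o[2])/d[2];return o+t*d
def proj(c,p):
    f=240/np.tan(np.radians(float(c["vertical_fov"]))/2)
    q=R.from_rotvec(c["orientation"]).inv().apply(np.array(p)-c["xyz"])
    return c["cx"]+f*q[0]/q[2],c["cy"]+f*q[1]/q[2]
def cloud(c):
    f=240/np.tan(np.radians(float(c["vertical_fov"]))/2)
    v,u=np.mgrid[:480,:640];z=c["depth"]
    P=np.stack([(u-c["cx"])/f*z,(v-c["cy"])/f*z,z],-1)
    return R.from_rotvec(c["orientation"]).apply(P.reshape(-1,3)).reshape(480,640,3)+c["xyz"]
E
python3 - <<'E'
from h import *
c=np.load("top0.npz");P=cloud(c)
for n,u,v in [("hub",402,250),("boss",410,238),("pin",252,270),("pot",320,167),("small",340,322),("timer",461,248),("tin",475,340),("table",200,350)]:
    print(n,P[v,u].round(1))
# region hub, boss, by height
Z=P[...,2]
for nm,(u0,u1,v0,v1),lo,hi in [("hub",(370,435,215,290),90,115),("boss",(370,435,215,290),53,65),("cover",(360,438,215,295),36,48),("pinhead",(235,290,245,290),70,95),("block",(235,290,245,290),34,46),("crate",(500,640,240,370),100,900),("organizer",(390,540,115,180),5,300)]:
    m=np.zeros(Z.shape,bool);m[v0:v1,u0:u1]=1;m&=(Z>lo)&(Z<hi)
    q=P[m];print(nm,len(q),q.mean(0).round(1),q.min(0).round(1),q.max(0).round(1))
    rr=cv2.minAreaRect(q[:,:2].astype(np.float32));print("  ",rr)
im=c["image"][:,:,::-1]
cv2.imwrite("pics/topcrop.png",np.hstack([cv2.resize(im[210:300,360:450],(400,400),interpolation=cv2.INTER_CUBIC),cv2.resize(im[235:295,230:290],(400,400),interpolation=cv2.INTER_CUBIC)]))
s=np.load("scene0.npz")["image"][:,:,::-1]
cv2.imwrite("pics/scenecrop.png",np.hstack([cv2.resize(s[165:245,250:340],(450,400),interpolation=cv2.INTER_CUBIC),cv2.resize(s[265:325,360:425],(350,400),interpolation=cv2.INTER_CUBIC)]))
E
```

```text
hub [ 563.3 -162.9  106.4]
boss [ 606.5 -193.1   52. ]
pin [510.6 224.9  78.6]
pot [819.   51.6  10.2]
small [382.7  -8.    3.2]
timer [ 580.  -327.5   55.8]
tin [ 339.  -350.9   67.5]
table [303.1 368.1  -1.8]
hub 235 [ 557.2 -162.6  104.3] [ 536.9 -184.    91.6] [ 580.4 -141.2  112.4]
   ((557.8405151367188, -163.3385467529297), (42.243900299072266, 41.885353088378906), 39.029090881347656)
boss 134 [ 596.5 -181.1   58.6] [ 536.2 -209.    53.3] [649.3 -99.   64.3]
   ((590.320556640625, -152.54385375976562), (87.47709655761719, 91.52252960205078), 61.54948425292969)
cover 2396 [ 557.4 -163.9   43.2] [ 459.5 -261.9   36.1] [663.4 -67.6  48. ]
   ((562.3697509765625, -165.4354248046875), (139.97483825683594, 162.5880126953125), 61.989261627197266)
pinhead 43 [510.9 223.2  83.1] [502.9 215.4  70.4] [520.8 231.8  91.9]
   ((511.44793701171875, 223.4945526123047), (16.837894439697266, 16.621145248413086), 23.59824562072754)
block 510 [526.4 206.2  40.9] [481.2 157.7  34. ] [573.7 256.6  45.9]
   ((526.5652465820312, 207.545166015625), (51.125999450683594, 89.82933044433594), 41.53018569946289)
crate 16312 [ 426.8 -569.   158.3] [ 280.1 -747.3  100.1] [ 560.9 -427.   269. ]
   ((420.29803466796875, -587.1026000976562), (319.90179443359375, 281.0001220703125), 89.88341522216797)
organizer 6621 [ 870.7 -354.7   33.2] [ 787.1 -573.7    5. ] [ 944.6 -147.7   79.9]
   ((865.7921752929688, -360.6907958984375), (156.93223571777344, 426.0775451660156), 0.08456411957740784)
```

View pics/topcrop.png

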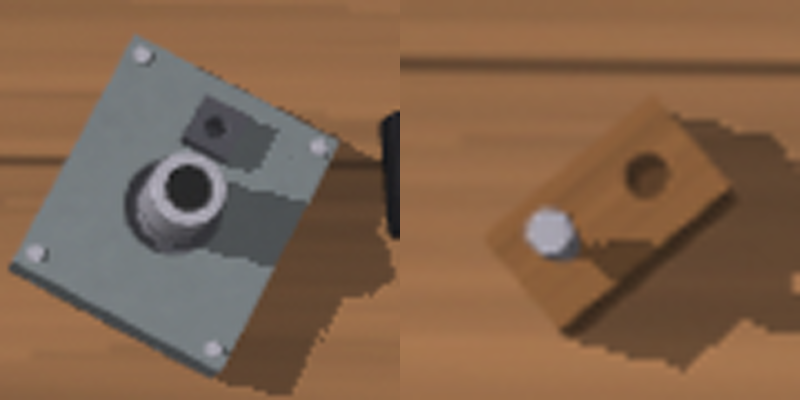

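View pics/scenecrop.png

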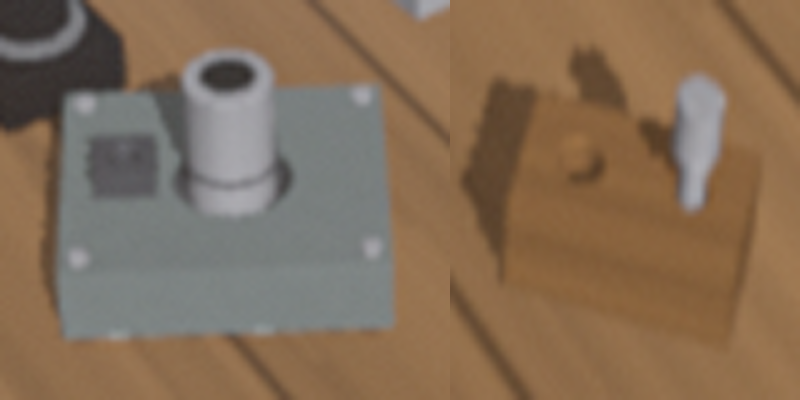

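Both crops agree. The bracket's own x (hub to boss) points about -28° in the world, and the pin is in the left hole of the block. Before moving, I get the tool axes.

```bash
cat >> h.py <<'E'
def st(r):
    s=r.get_state();M=R.from_rotvec(s["eef_rot"]).as_matrix()
    return s,np.array(s["ee_pos"]),M
def delta(M,p,target,jaw_deg=None):
    "shift in cm tool axes; turn about tool x deg so tool z lies at jaw_deg (mod 180)"
    sh=M.T@(np.array(target,float)-p)/10
    if jaw_deg is None: return sh.round(2)
    a=np.degrees(np.arctan2(M[1,2],M[0,2]))
    # tool x down: +turn about tool x => heading decreases
    t=-(jaw_deg-a); t=(t+90)%180-90
    return sh.round(2),round(t,2)
E
python3 - <<'E'
from h import *
from rig import r
s,p,M=st(r);print(p,M.round(3),np.degrees(np.arctan2(M[1,2],M[0,2])))
w=np.load("wrist0.npz");
print("tcp in wrist",proj(w,p),"cam fwd",R.from_rotvec(w["orientation"]).as_matrix()[:,2], "cam rel tool",M.T@(w["xyz"]-p))
c=np.load("top0.npz")
for n,u,v,z in [("hub",360+188*90/400,210+189*90/400,103),("guide",360+214*90/400,210+127*90/400,58),("pin",230+149*60/400,235+230*60/400,83)]:
    print(n,(u,v),onplane(c,u,v,z).round(1))
s2=np.load("scene0.npz")
for n,u,v,z in [("hub",250+228*.2,165+75*.2,103),("guide",250+125*.2,165+146*.2,58),("pin",360+(700-450)*65/350,265+92*60/400,83)]:
    print(n,(u,v),onplane(s2,u,v,z).round(1))
print(delta(M,p,[163,-629,420]), delta(M,p,[500,180,300],62))
E
```

```text
[ 163.07022502 -628.71427821  221.67877951] [[-0.     0.968  0.251]
 [ 0.002  0.251 -0.968]
 [-1.     0.    -0.002]] -75.45984456397579
tcp in wrist (np.float64(315.5720362613948), np.float64(299.6464176236816)) cam fwd [-0.24693912 -0.06181343 -0.96705748] cam rel tool [-160.74325532   71.71200227    0.24060189]
hub (402.3, 252.525) [ 557.3 -164.1  103. ]
guide (408.15, 238.575) [ 603.6 -187.1   58. ]
pin (252.35, 269.5) [511.3 223.4  83. ]
hub (295.6, 180.0) [ 557.8 -163.9  103. ]
guide (275.0, 194.2) [ 601.5 -192.6   58. ]
pin (406.42857142857144, 278.8) [510.9 222.5  83. ]
[-1.983e+01 -1.000e-02 -1.000e-02] (array([ -7.72,  52.92, -69.83]), np.float64(42.54))
```

Emit:
move_arm(targets=[[1,[-10,0,0],0],[1,[-20,0,0],0],[1,[-20,0,0],0],[1,[-20,0,0],0],[1,[-20,51.7,-33.5],-137.5],[1,[-20,51.7,-33.5],-137.5],[1,[-20,51.7,-33.5],-137.5],[1,[-20,51.7,-33.5],-137.5],[1,[-20,51.7,-33.5],-137.5],[1,[-20,51.7,-33.5],-137.5],[1,[-20,51.7,-33.5],-137.5],[1,[-20,51.7,-33.5],-137.5],[1,[-20,51.7,-33.5],-137.5],[1,[-20,51.7,-33.5],-137.5],[1,[-10,51.7,-33.5],-137.5],[1,[-5,51.7,-33.5],-137.5],[1,[-1,51.7,-33.5],-137.5],[1,[-1,51.7,-33.5],-137.5],[1,[-1,51.7,-33.5],-137.5]])

```text
time_s: 2.52
ee_pos: [580.2, -175.4, 234.3]
eef_rot: [-0.842, 1.401, 0.84]
contact_force: [0.9, 0.0, 0.5]
opening: 95.0
```

```bash
python3 - <<'E'
from h import *
from rig import r
s,p,M=st(r);print(s["time_s"],p,M.round(3),np.degrees(np.arctan2(M[1,2],M[0,2])),s["joint_positions"].round(2),s["contact_force"])
c=r.read_camera("wrist");np.savez("w1.npz",**c);cv2.imwrite("pics/w1.png",c["image"][:,:,::-1])
E
```

```text
2.525 [ 580.19514227 -175.42073589  234.33197124] [[ 0.002 -0.882  0.471]
 [-0.001  0.471  0.882]
 [-1.    -0.002  0.   ]] 61.91528256888829 [-0.38  0.02  1.74  0.    1.38 -1.46] [0.94028795 0.01911752 0.46351458]
```

View pics/w1.png

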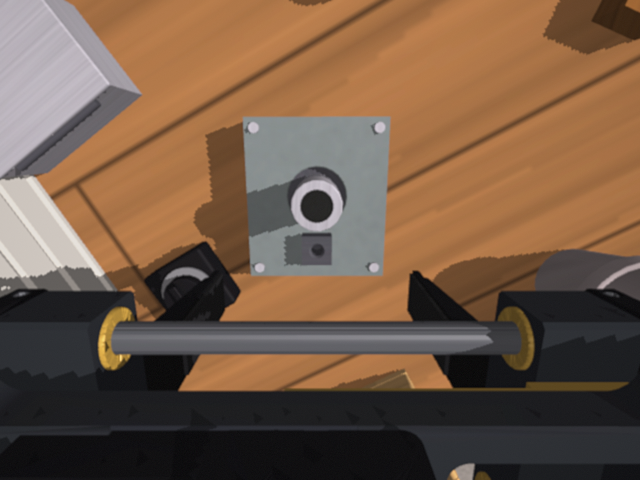

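The wrist view shows the hub's top ring at about (317,206) and the guide hole at about (318,250), with the bracket square to the image.

```bash
python3 - <<'E'
from h import *
c=np.load("w1.npz");im=c["image"];g=cv2.cvtColor(im,cv2.COLOR_RGB2GRAY)
big=cv2.resize(im[170:285,235:400,::-1],None,fx=4.8,fy=4.8,interpolation=cv2.INTER_CUBIC);cv2.imwrite("pics/w1c.png",big)
# dark bore & guide hole centroids
for n,(u0,u1,v0,v1),th,z in [("bore",(295,342,182,230),60,103),("guide",(306,330,240,260),55,58)]:
    sub=g[v0:v1,u0:u1];print(n,sub.min(),np.median(sub))
    k,l,stt,cen=cv2.connectedComponentsWithStats((sub<th).astype(np.uint8))
    for i in range(1,k): 
        if stt[i,4]>10: u,v=cen[i]+[u0,v0];print("  ",stt[i],(u,v),onplane(c,u,v,z).round(1))
# hub bright ring
sub=g[175:235,285:350];m=(sub>150).astype(np.uint8)
cs,_=cv2.findContours(m,cv2.RETR_EXTERNAL,cv2.CHAIN_APPROX_NONE);q=max(cs,key=cv2.contourArea);e=cv2.fitEllipse(q);print("ring",e,onplane(c,e[0][0]+285,e[0][1]+175,103).round(1))
# cover: 
P=cloud(c);m=(abs(P[...,2]-42)<5);m[:, :230]=0;m[:,400:]=0;m[:100]=0;m[290:]=0
rr=cv2.minAreaRect(P[m][:,:2].astype(np.float32));print(rr)
E
```

```text
bore 32 142.0
   [ 0  0  5  7 19] (np.float64(296.1578947368421), np.float64(184.10526315789474)) [ 534.8 -169.5  103. ]
   [40  0  7 12 41] (np.float64(339.2439024390244), np.float64(185.58536585365854)) [ 552.5 -138.9  103. ]
   [  6   9  31  31 755] (np.float64(316.3761589403974), np.float64(205.85298013245034)) [ 558.4 -163.3  103. ]
guide 37 85.5
   [ 6  5 12 10 86] (np.float64(317.9186046511628), np.float64(249.88372093023256)) [ 604.2 -186.    58. ]
ring ((31.881832122802734, 30.27076530456543), (50.04123306274414, 51.14735794067383), 19.113208770751953) [ 558.2 -162.7  103. ]
((561.9251098632812, -165.51434326171875), (140.52627563476562, 160.52810668945312), 61.8570671081543)
```

View pics/w1c.png

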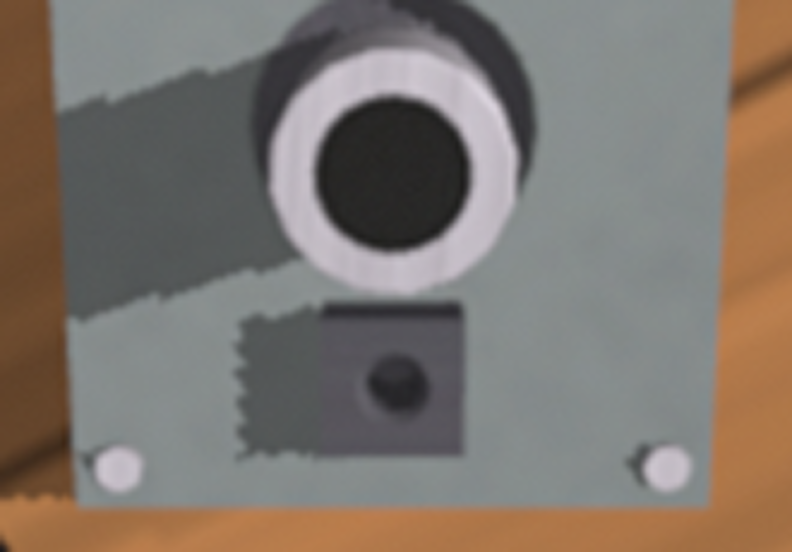

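```bash
python3 - <<'E'
from h import *
from rig import r
s,p,M=st(r);print(p);print(delta(M,p,[511,223,200],62))
E
```

```text
[ 581.02710256 -175.76794219  236.17573197]
(array([ 3.51, 24.95, 31.89]), np.float64(-0.06))
```

Emit:
move_arm(targets=[[1,[0,25,31.9],0],[1,[0,25,31.9],0],[1,[0,25,31.9],0],[1,[0,25,31.9],0],[1,[0,25,31.9],0],[1,[0,25,31.9],0],[1,[0,25,31.9],0],[1,[3.5,25,31.9],0],[1,[3.5,25,31.9],0],[1,[3.5,25,31.9],0]])

```text
time_s: 3.82
ee_pos: [509.7, 224.0, 200.8]
eef_rot: [-0.842, 1.397, 0.841]
contact_force: [-0.6, 0.2, -0.0]
opening: 95.0
```

```bash
python3 - <<'E'
from h import *
from rig import r
s,p,M=st(r);print(s["time_s"],p,M.round(3),np.degrees(np.arctan2(M[1,2],M[0,2])),s["joint_vel"].round(4))
c=r.read_camera("wrist");np.savez("w2.npz",**c);cv2.imwrite("pics/w2.png",c["image"][:,:,::-1])
s,p,M=st(r);print(s["time_s"],p)
P=cloud(c);m=(P[...,2]>74)&(P[...,2]<92);m[290:]=0
print("depth head",m.sum(),P[m].mean(0).round(1))
print("pin proj",proj(c,[511,223,83]))
E
```

```text
3.825 [509.74970225 223.99721914 200.75484426] [[ 0.004 -0.883  0.47 ]
 [ 0.001  0.47   0.883]
 [-1.    -0.003  0.003]] 61.9776669641955 [-0.0063 -0.0036 -0.0031  0.0016 -0.0032 -0.0022]
3.875 [509.82444137 223.90347743 200.74660475]
depth head 383 [509.4 226.   81.3]
pin proj (np.float64(315.1114423667423), np.float64(240.56158118497476))
```

View pics/w2.png

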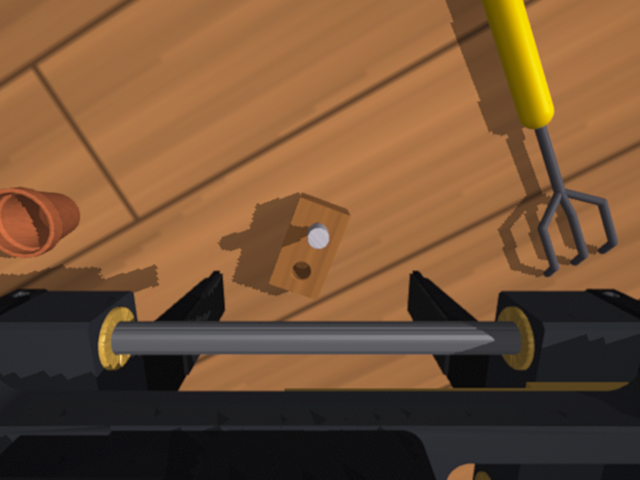

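```bash
python3 - <<'E'
from h import *
from rig import r
c=np.load("w2.npz");im=c["image"].astype(int);sub=im[220:256,300:340]
m=((sub.min(2)>150)).astype(np.uint8)
cs,_=cv2.findContours(m,cv2.RETR_EXTERNAL,cv2.CHAIN_APPROX_NONE);q=max(cs,key=cv2.contourArea);(u,v),rad=cv2.minEnclosingCircle(q)
mo=cv2.moments(m,True);print(u+300,v+220,rad,mo["m10"]/mo["m00"]+300,mo["m01"]/mo["m00"]+220)
pt=onplane(c,u+300,v+220,83);print(pt.round(1))
s,p,M=st(r);print(delta(M,p,[pt[0],pt[1],61],62))
E
```

```text
318.35135078430176 237.43243217468262 10.665130615234375 318.19940476190476 237.6875
[509.9 226.6  83. ]
(array([13.97,  0.16,  0.19]), np.float64(-0.03))
```

Emit:
move_arm(targets=[[1,[5,0,0.1],0],[1,[10,0,0.1],0],[1,[13,0,0.1],0],[1,[14,0,0.1],0],[1,[14,0,0.1],0]])

```text
time_s: 4.5
ee_pos: [509.7, 224.8, 58.8]
eef_rot: [-0.842, 1.4, 0.842]
contact_force: [0.4, 0.6, 0.7]
opening: 95.0
```

```bash
python3 - <<'E'
from h import *
from rig import r
s,p,M=st(r);print(s["time_s"],p,s["contact_force"].round(2))
for n in ["wrist","scene"]:
    c=r.read_camera(n);np.savez(n[0]+"3.npz",**c)
    im=c["image"][:,:,::-1]
    if n=="wrist":
        u,v=proj(c,p);print("tcp px",u,v); cv2.imwrite("pics/w3.png",im)
    else: cv2.imwrite("pics/s3.png",cv2.resize(im[230:330,340:460],None,fx=5,fy=5,interpolation=cv2.INTER_CUBIC))
E
```

```text
4.5 [509.69653238 224.7510982   58.82002195] [0.43 0.56 0.69]
tcp px 315.8911254947277 298.0430870864649
```

View pics/w3.png

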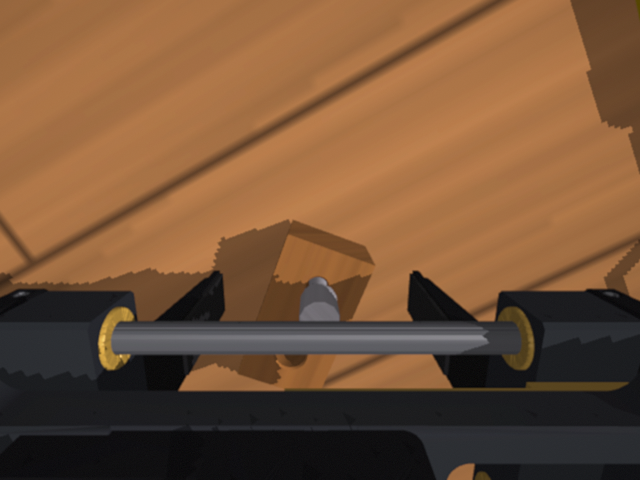

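View pics/s3.png

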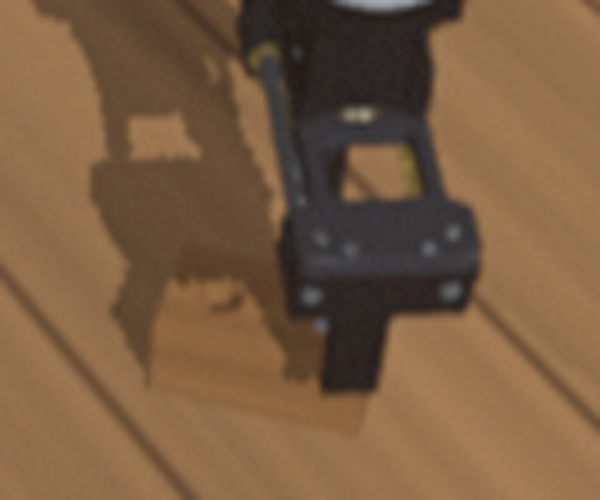

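The pin stands between the fingers at (318,300) in the wrist view. I close on it.

Emit:
move_arm(targets=[[0.3,[0,0,0],0],[0.1,[0,0,0],0],[0,[0,0,0],0],[0,[0,0,0],0],[0,[0,0,0],0],[0,[0,0,0],0]])

```text
time_s: 5.35
ee_pos: [508.7, 224.8, 57.6]
eef_rot: [-0.843, 1.401, 0.843]
contact_force: [-0.5, 0.9, 0.1]
opening: 40.3
```

```bash
python3 - <<'E'
from h import *
from rig import r
L=[]
for i in range(3):
    r.read_camera("wrist");s,p,M=st(r);L.append(p);print(s["opening"],s["contact_force"].round(2))
print(np.array(L),s["joint_positions"].round(3))
E
```

```text
36.4957273345412 [ 0.61 -0.38 -0.2 ]
32.667731956088076 [-0.7   0.44 -0.02]
28.634562466588367 [ 0.04  0.14 -0.17]
[[508.66536714 224.76280214  57.60236378]
 [508.65859567 224.73749388  57.58461645]
 [508.68503863 224.75537761  57.61119615]] [ 0.32   0.081  1.992 -0.     1.069 -0.763]
```

Emit:
move_arm(targets=[[0,[0,0,0],0],[0,[0,0,0],0],[0,[0,0,0],0],[0,[0,0,0],0]])

```text
time_s: 6.0
ee_pos: [508.8, 224.8, 57.7]
eef_rot: [-0.843, 1.401, 0.843]
contact_force: [0.5, 0.2, 0.4]
opening: 17.1
```

```bash
python3 - <<'E'
from h import *
from rig import r
s,p,M=st(r);print(p,s["opening"],s["contact_force"].round(2),s["joint_positions"].round(3))
E
```

```text
[508.78274835 224.79009054  57.66093826] 17.055123903042563 [0.53 0.2  0.36] [ 0.32   0.081  1.992 -0.     1.068 -0.763]
```

```bash
python3 - <<'E'
from h import *
from rig import r
s,p,M=st(r);print(delta(M,p,[604.2,-187,177.7],61.9)); print(M.round(4))
E
```

```text
(array([-12.  , -27.73, -31.9 ]), np.float64(0.14))
[[ 2.000e-04 -8.833e-01  4.688e-01]
 [ 0.000e+00  4.688e-01  8.833e-01]
 [-1.000e+00 -2.000e-04  1.000e-04]]
```

Emit:
move_arm(targets=[[0,[-3,0,0],0],[0,[-6,0,0],0],[0,[-12,0,0],0],[0,[-12,0,0],0],[0,[-12,0,0],0]])

```text
time_s: 6.62
ee_pos: [508.3, 224.7, 177.2]
eef_rot: [-0.843, 1.402, 0.843]
contact_force: [-0.4, -0.5, -1.0]
opening: 17.5
```

Emit:
move_arm(targets=[[0,[0,-27.7,-31.9],0],[0,[0,-27.7,-31.9],0],[0,[0,-27.7,-31.9],0],[0,[0,-27.7,-31.9],0],[0,[0,-27.7,-31.9],0],[0,[0,-27.7,-31.9],0],[0,[0,-27.7,-31.9],0],[0,[0,-27.7,-31.9],0],[0,[2.5,-27.7,-31.9],0],[0,[4,-27.7,-31.9],0],[0,[4,-27.7,-31.9],0],[0,[4,-27.7,-31.9],0]])

```text
time_s: 8.12
ee_pos: [604.0, -186.3, 138.0]
eef_rot: [-0.843, 1.401, 0.843]
contact_force: [0.3, -0.6, -0.7]
opening: 17.2
```

```bash
python3 - <<'E'
from h import *
from rig import r
for n in ["wrist","scene","top"]:
    c=r.read_camera(n);np.savez(n[0]+"4.npz",**c);im=c["image"][:,:,::-1]
    if n=="wrist": cv2.imwrite("pics/w4.png",im)
    if n=="scene": cv2.imwrite("pics/s4.png",cv2.resize(im[140:240,235:355],None,fx=6,fy=6,interpolation=cv2.INTER_CUBIC))
s,p,M=st(r);print(s["time_s"],p,s["opening"],s["contact_force"].round(2))
E
```

```text
8.275 [ 604.4626302  -186.86694055  138.88165635] 17.16246844728867 [ 0.18 -0.3  -1.27]
```

View pics/w4.png

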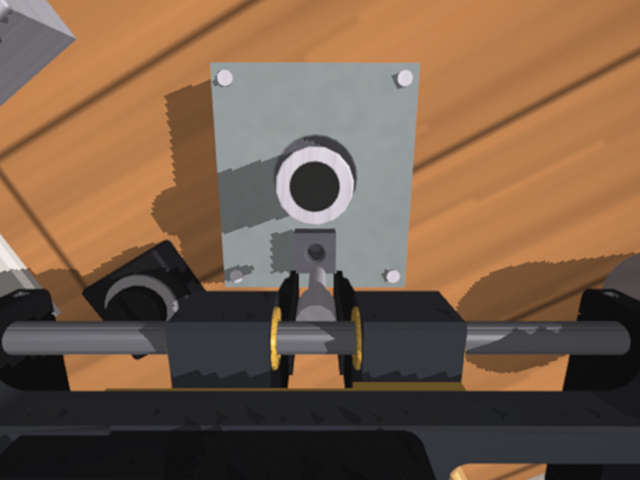

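View pics/s4.png

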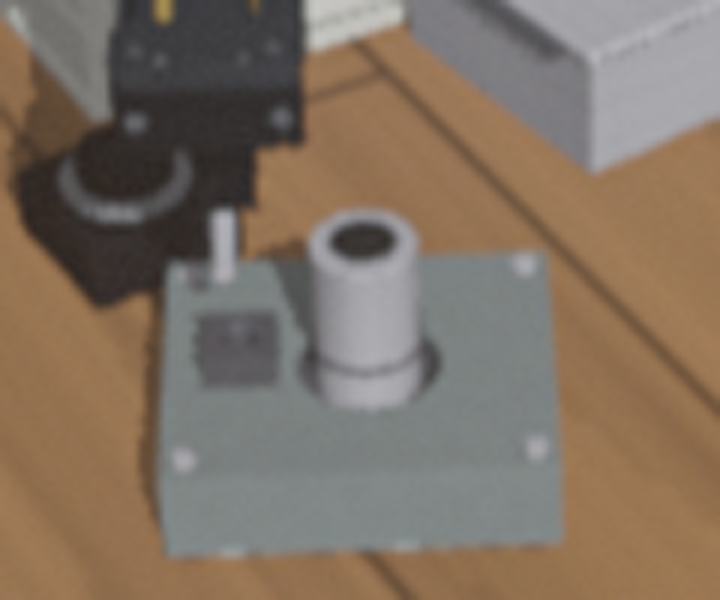

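```bash
python3 - <<'E'
from h import *
w=np.load("w4.npz");s=np.load("s4.npz")
im=w["image"][225:325,270:370,::-1];a=cv2.resize(im,(590,590),interpolation=cv2.INTER_CUBIC);cv2.imwrite("pics/w4c.png",a)
for n,p in [("guide",[604.2,-187,58]),("pinend est (tcp xy)",[604.46,-186.87,87.2])]:
    for c,(u0,v0,k) in [(w,(270,225,5.9)),(s,(235,140,6))]:
        u,v=proj(c,p);print(n,u.round(1),v.round(1),"crop",((u-u0)*k).round(),((v-v0)*k).round())
E
```

```text
guide 315.2 252.8 crop 267.0 164.0
guide 275.1 195.8 crop 240.0 335.0
pinend est (tcp xy) 315.5 266.2 crop 268.0 243.0
pinend est (tcp xy) 274.2 186.3 crop 235.0 278.0
```

View pics/w4c.png

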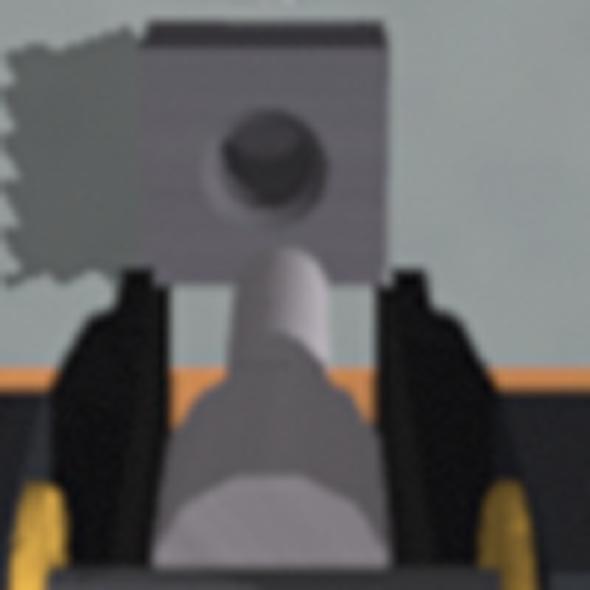

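```bash
python3 - <<'E'
from h import *
w=np.load("w4.npz");s=np.load("s4.npz")
ex=np.array([.8825,-.4703,0]);ey=np.array([.4703,.8825,0])
p=np.array([604.46,-186.87,87.2])
for c,(u0,v0,k) in [(w,(270,225,5.9)),(s,(235,140,6))]:
  for n,h,rad in [("end",0,2),("taper",6,5),("up",40,5),("headlow",53,9),("headtop",77,9)]:
    q=[proj(c,p+[0,0,h]+rad*(np.cos(a)*ex+np.sin(a)*ey)) for a in np.linspace(0,2*np.pi,60)]
    q=(np.array(q)-[u0,v0])*k;print(n,"u",q[:,0].min().round(),q[:,0].max().round(),"v",q[:,1].min().round(),q[:,1].max().round())
E
```

```text
end u 250.0 287.0 v 225.0 261.0
taper u 220.0 316.0 v 216.0 307.0
up u 211.0 325.0 v 335.0 441.0
headlow u 158.0 377.0 v 347.0 549.0
headtop u 141.0 394.0 v 473.0 703.0
end u 230.0 240.0 v 275.0 281.0
taper u 222.0 247.0 v 259.0 274.0
up u 216.0 242.0 v 190.0 205.0
headlow u 204.0 250.0 v 157.0 184.0
headtop u 200.0 246.0 v 107.0 134.0
```

The wrist crop shows the guide's mouth centred on the predicted point. The pin's lower end leans about 3.5 mm towards own +x and 1.6 mm towards +tool z, and the scene view agrees (about 3° of tilt). I shift the TCP so the end is over the hole, lower to 8 mm above the mouth, and look again.

Emit:
move_arm(targets=[[0,[0.5,0.33,-0.16],0],[0,[1.5,0.33,-0.16],0],[0,[2,0.33,-0.16],0],[0,[2,0.33,-0.16],0],[0,[2,0.33,-0.16],0]])

```text
time_s: 8.9
ee_pos: [600.3, -186.8, 117.7]
eef_rot: [-0.843, 1.401, 0.843]
contact_force: [-0.2, 0.2, -1.3]
opening: 17.2
```

```bash
python3 - <<'E'
from h import *
from rig import r
for n in ["wrist","scene"]:
    c=r.read_camera(n);np.savez(n[0]+"5.npz",**c);im=c["image"][:,:,::-1]
    if n=="wrist": A=cv2.resize(im[225:325,270:370],(400,400),interpolation=cv2.INTER_CUBIC)
    else: B=cv2.resize(im[160:220,250:310],(400,400),interpolation=cv2.INTER_CUBIC)
cv2.imwrite("pics/ws5.png",np.hstack([A,B]))
s,p,M=st(r);print(s["time_s"],p,s["opening"],s["contact_force"].round(2))
w=np.load("w5.npz");u,v=proj(w,[604.2,-187,58]);print((u-270)*4,(v-225)*4)
E
```

```text
9.0 [ 600.42609022 -186.85071726  118.03471625] 17.336247888745643 [ 0.06 -0.21 -0.91]
193.78214177434324 164.2755597650048
```

View pics/ws5.png

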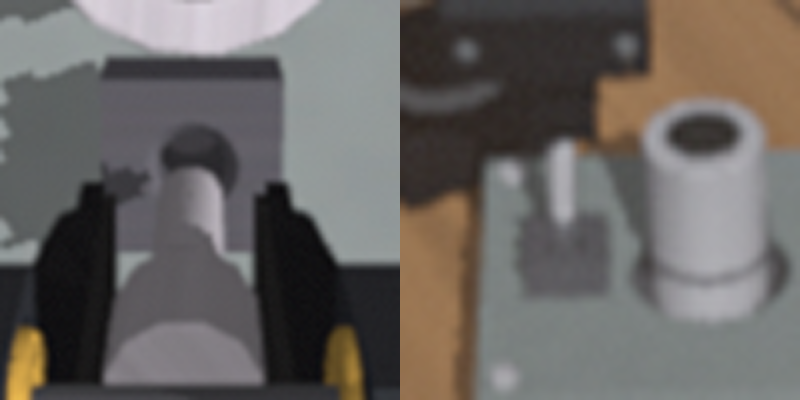

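```bash
python3 - <<'E'
from h import *
w=np.load("w5.npz");s=np.load("s5.npz")
ex=np.array([.8825,-.4703,0]);ey=np.array([.4703,.8825,0])
p=np.array([604.2,-187,66.3])
for c,(u0,v0,k,o) in [(w,(270,225,4,0)),(s,(250,160,6.667,400))]:
  for n,h,rad in [("mouth",58-66.3,7.75),("end",0,2),("taper",6,5),("up",30,5)]:
    q=[proj(c,p+[0,0,h]+rad*(np.cos(a)*ex+np.sin(a)*ey)) for a in np.linspace(0,2*np.pi,60)]
    q=(np.array(q)-[u0,v0])*k+[o,0];print(n,"u",q[:,0].min().round(),q[:,0].max().round(),"v",q[:,1].min().round(),q[:,1].max().round())
A=cv2.resize(w["image"][240:290,290:340,::-1],(400,400),interpolation=cv2.INTER_CUBIC)
B=cv2.resize(s["image"][180:205,262:287,::-1],(400,400),interpolation=cv2.INTER_CUBIC)
cv2.imwrite("pics/ws5c.png",np.hstack([A,B]))
E
```

```text
mouth u 147.0 241.0 v 119.0 209.0
end u 182.0 207.0 v 169.0 193.0
taper u 162.0 227.0 v 163.0 224.0
up u 159.0 232.0 v 219.0 287.0
mouth u 546.0 588.0 v 225.0 252.0
end u 560.0 571.0 v 217.0 224.0
taper u 551.0 578.0 v 199.0 216.0
up u 547.0 574.0 v 147.0 164.0
```

View pics/ws5c.png

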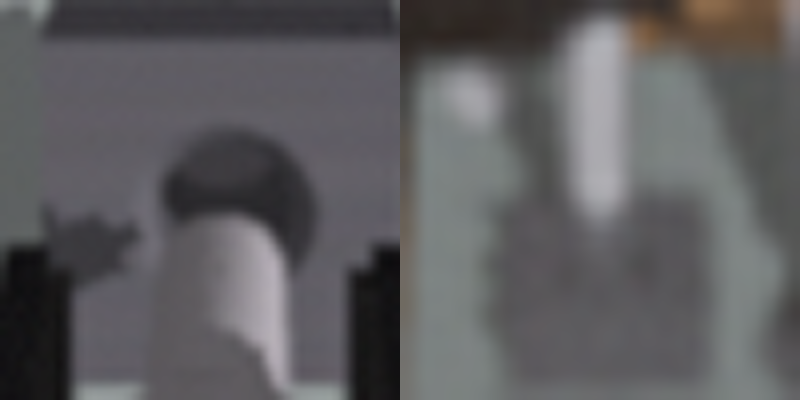

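The pin end lines up with the mouth to within 1 mm in both views, so I lower it into the hole.

Emit:
move_arm(targets=[[0,[0.5,0,0],0],[0,[0.9,0,0],0],[0,[1.2,0,0],0],[0,[1.4,0,0],0],[0,[1.4,0,0],0]])

```text
time_s: 9.62
ee_pos: [600.0, -186.7, 103.4]
eef_rot: [-0.842, 1.402, 0.843]
contact_force: [-0.3, 0.2, -1.0]
opening: 17.3
```

```bash
cat > look.py <<'E'
import sys
from h import *
from rig import r
t=sys.argv[1]
for n in ["wrist","scene"]:
    c=r.read_camera(n);np.savez(n[0]+t+".npz",**c);im=c["image"][:,:,::-1]
    if n=="wrist": A=cv2.resize(im[225:325,270:370],(400,400),interpolation=cv2.INTER_CUBIC)
    else: B=cv2.resize(im[160:220,250:310],(400,400),interpolation=cv2.INTER_CUBIC)
cv2.imwrite(f"pics/ws{t}.png",np.hstack([A,B]))
s,p,M=st(r);print(s["time_s"],p.round(2),s["opening"],s["contact_force"].round(2),s["ft_torque"].round(3),"guide pose shift",delta(M,p,[604.2,-187,p[2]],61.9))
E
python3 look.py 6
```

```text
9.725 [ 600.24 -186.77  103.77] 17.60006560387565 [ 0.58  0.1  -0.57] [ 0.061 -0.162 -0.036] guide pose shift (array([ 0.  , -0.36,  0.16]), np.float64(0.15))
```

View pics/ws6.png

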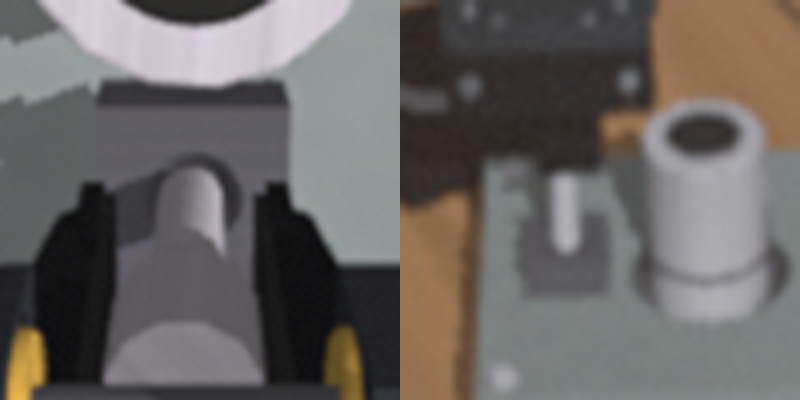

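Emit:
move_arm(targets=[[0,[0.3,0,0],0],[0,[0.6,-0.08,0.04],0],[0,[0.9,-0.16,0.08],0],[0,[1.1,-0.22,0.1],0],[0,[1.1,-0.22,0.1],0]])

```text
time_s: 10.35
ee_pos: [601.9, -186.7, 92.0]
eef_rot: [-0.842, 1.403, 0.844]
contact_force: [-1.8, -0.2, -1.0]
opening: 17.6
```

```bash
python3 look.py 7
```

```text
10.45 [ 601.93 -186.74   92.  ] 17.313497842723965 [-1.99 -0.65 -2.54] [ 0.072  0.364 -0.014] guide pose shift (array([-0.  , -0.21,  0.08]), np.float64(0.14))
```

View pics/ws7.png

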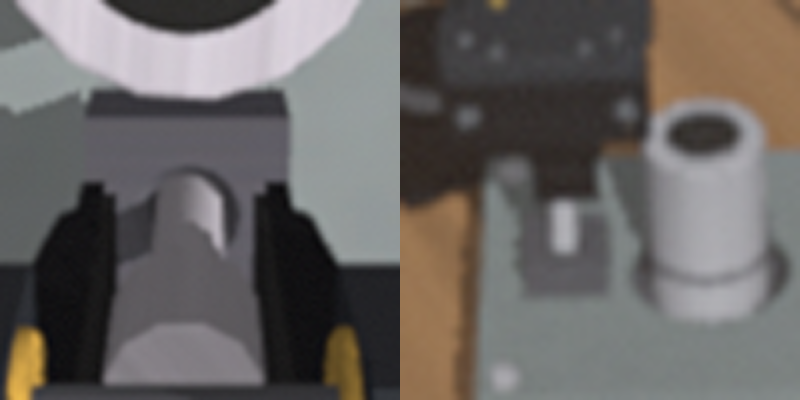

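Emit:
move_arm(targets=[[0,[0.2,-0.04,0.02],0],[0,[0.4,-0.08,0.04],0],[0,[0.55,-0.1,0.05],0],[0,[0.55,-0.1,0.05],0],[0,[0.55,-0.1,0.05],0]])

```text
time_s: 11.08
ee_pos: [603.2, -186.8, 86.9]
eef_rot: [-0.842, 1.402, 0.844]
contact_force: [-6.0, 0.3, 0.8]
opening: 17.3
```

```bash
python3 look.py 8
```

```text
11.175 [ 603.18 -186.84   86.85] 16.905336419105545 [-5.92  1.    0.96] [ 0.234  0.98  -0.004] guide pose shift (array([-0.  , -0.1 ,  0.03]), np.float64(0.14))
```

View pics/ws8.png

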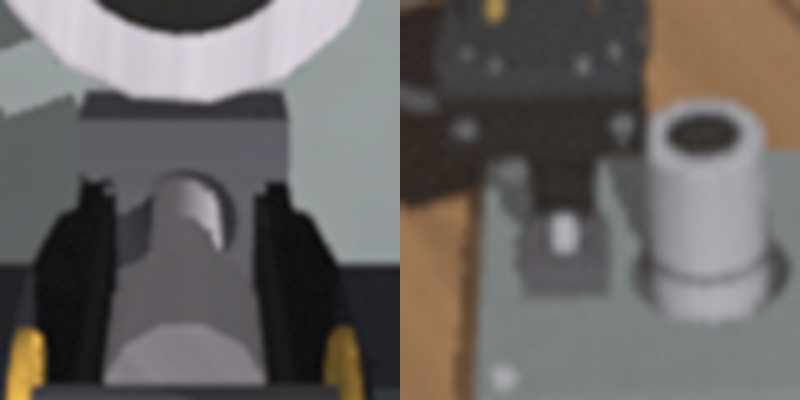

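Emit:
move_arm(targets=[[0,[0.06,0,0],0],[0,[0.12,0,0],0],[0,[0.18,0,0],0],[0,[0.2,0,0],0],[0,[0.2,0,0],0],[0,[0.2,0,0],0]])

```text
time_s: 11.92
ee_pos: [603.2, -186.8, 85.1]
eef_rot: [-0.842, 1.402, 0.844]
contact_force: [-5.1, 0.6, 1.9]
opening: 17.0
```

```bash
python3 look.py 9
```

```text
12.025 [ 603.24 -186.85   85.15] 17.413161693047545 [-6.11 -0.21  2.8 ] [ 0.23   1.062 -0.025] guide pose shift (array([-0.  , -0.09,  0.03]), np.float64(0.15))
```

Emit:
move_arm(targets=[[0,[0.03,0,0],0],[0,[0.06,0,0],0],[0,[0.06,0,0],0],[0,[0.06,0,0],0]])

```text
time_s: 12.52
ee_pos: [603.2, -186.8, 84.5]
eef_rot: [-0.842, 1.402, 0.844]
contact_force: [-5.3, 0.4, 2.4]
opening: 17.2
```

```bash
python3 look.py 10
```

```text
12.625 [ 603.23 -186.85   84.51] 17.369764066108996 [-4.88  0.51  2.62] [ 0.173  1.013 -0.011] guide pose shift (array([-0.  , -0.09,  0.03]), np.float64(0.14))
```

No touchdown force yet, and the bottom is about 0.9 mm above the flange. I release here.

Emit:
move_arm(targets=[[0.35,[0,0,0],0],[0.35,[0,0,0],0],[0.35,[0,0,0],0],[0.35,[0,0,0],0],[0.35,[0,0,0],0]])

```text
time_s: 13.25
ee_pos: [603.8, -186.9, 84.6]
eef_rot: [-0.843, 1.401, 0.842]
contact_force: [-0.5, -0.3, 0.9]
opening: 33.5
```

```bash
python3 look.py 11
```

```text
13.35 [ 603.75 -186.93   84.57] 33.09425280497878 [ 0.51 -0.79  0.02] [-0.014 -0.142 -0.031] guide pose shift (array([ 0.  , -0.04,  0.02]), np.float64(0.14))
```

View pics/ws11.png

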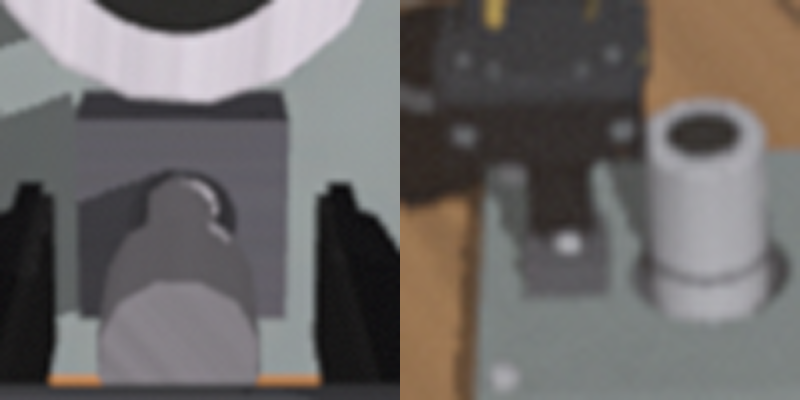

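Emit:
move_arm(targets=[[0.35,[-1,0,0],0],[0.35,[-3,0,0],0],[0.35,[-6,0,0],0],[0.35,[-10,0,0],0],[0.35,[-10,0,0],0]])

```text
time_s: 13.98
ee_pos: [606.6, -188.1, 191.4]
eef_rot: [-0.849, 1.395, 0.835]
contact_force: [0.1, -0.4, -0.2]
opening: 33.3
```

```bash
python3 look.py 12; python3 - <<'E'
from h import *
w=np.load("w12.npz");s=np.load("s12.npz")
cv2.imwrite("pics/w12.png",w["image"][:,:,::-1])
for h in (109,103,95):
  for c in (w,s): print(h,np.round(proj(c,[604.2,-187,h]),1))
P=cloud(w);m=(P[...,2]>80)&(P[...,2]<125);m[290:]=0
k,l,stt,cen=cv2.connectedComponentsWithStats(m.astype(np.uint8))
for i in range(1,k):
    if stt[i,4]>60: print(stt[i],P[l==i].mean(0).round(1),np.median(P[l==i][:,2]))
E
```

```text
14.075 [ 604.16 -187.08  186.12] 33.241017351679254 [-0.49 -0.47 -0.53] [ 0.098 -0.194 -0.015] guide pose shift (array([ 0.  , -0.  ,  0.01]), np.float64(0.14))
109 [315.5 246.6]
109 [273.7 179. ]
103 [315.5 244.3]
103 [273.9 181. ]
95 [315.5 241.4]
95 [274.1 183.7]
[ 284  141   62   63 3073] [ 558.  -163.2  102. ] 101.95170851662769
[302 225  25  29 575] [ 599.6 -185.8  105.3] 107.27701192686774
[611 254  29  36 633] [747.1  17.6  89.1] 88.62615123730609
[  0 275  12  15  88] [ 519.8 -430.2   82.6] 82.3829177402391
```

View pics/ws12.png

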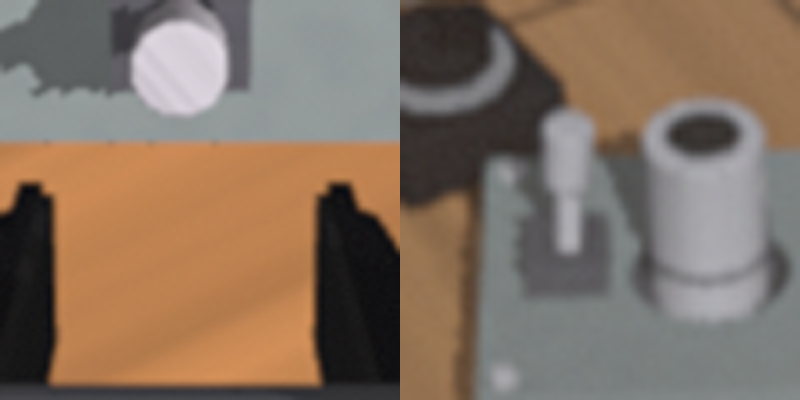

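View pics/w12.png

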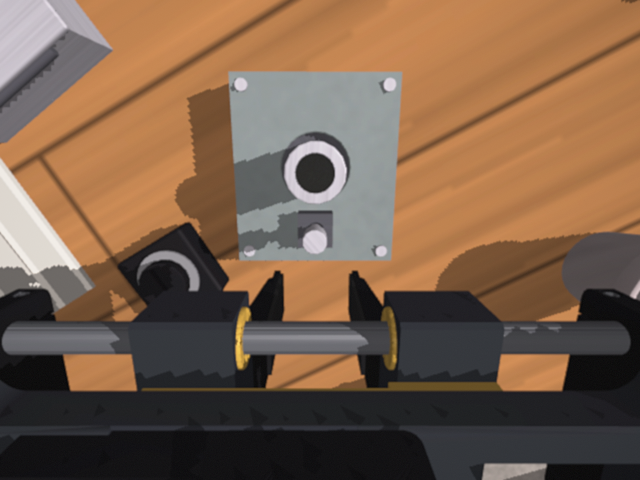

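The pin stands on the flange with its head top at about 107 mm, leaning slightly. It's visible in the wrist view at (315,240) and in the right-hand scene crop at (568,170). Now I go above the hub, turning the wrist so the camera has the pin in view during the turning sweep.

```bash
python3 - <<'E'
from h import *
from rig import r
s,p,M=st(r);print(s["time_s"],p,s["joint_positions"].round(3));print(delta(M,p,[558.2,-163.3,170],62))
E
```

```text
14.075 [ 604.15547422 -187.07640171  186.11978815] [-0.385  0.109  1.729  0.     1.301 -1.468]
(array([ 1.6 ,  5.18, -0.05]), np.float64(0.04))
```

Emit:
move_arm(targets=[[0.58,[0,1,0],10],[0.58,[0,3,0],20],[0.58,[0,5.2,0],30],[0.58,[0,5.2,0],40],[0.58,[0,5.2,0],50],[0.58,[0,5.2,0],60],[0.58,[0,5.2,0],70],[0.58,[0,5.2,0],80],[0.58,[0,5.2,0],90],[0.58,[0,5.2,0],100],[0.58,[0,5.2,0],110],[0.58,[0,5.2,0],120]])

```text
time_s: 15.58
ee_pos: [556.7, -162.1, 182.7]
eef_rot: [0.793, 1.425, -0.793]
contact_force: [0.0, -0.3, 0.1]
opening: 54.9
```

Emit:
move_arm(targets=[[0.58,[0,0,0],10],[0.58,[0,0,0],20],[0.58,[0,0,0],30],[0.58,[0,0,0],40],[0.58,[0,0,0],50],[0.58,[0,0,0],60],[0.58,[0,0,0],70],[0.58,[0,0,0],80],[0.58,[0,0,0],90],[0.58,[0,0,0],100],[0.58,[0,0,0],110],[0.58,[0,0,0],113],[0.58,[0,0,0],113],[0.58,[0,0,0],113]])

```text
time_s: 17.32
ee_pos: [557.3, -162.3, 183.7]
eef_rot: [2.138, 0.171, -2.141]
contact_force: [-0.3, -0.4, -0.3]
opening: 55.4
```

```bash
python3 - <<'E'
from h import *
from rig import r
for n in ["wrist","scene"]:
    c=r.read_camera(n);np.savez(n[0]+"13.npz",**c);cv2.imwrite(f"pics/{n[0]}13.png",c["image"][:,:,::-1] if n=="wrist" else cv2.resize(c["image"][100:260,200:400,::-1],None,fx=3,fy=3))
w=np.load("w13.npz");g=cv2.cvtColor(w["image"],cv2.COLOR_RGB2GRAY)
s,p,M=st(r);print(s["time_s"],p,s["joint_positions"].round(3),s["opening"],np.degrees(np.arctan2(M[1,2],M[0,2])));print(delta(M,p,[558.2,-163.3,77]))
print(proj(w,[558.2,-163.3,103]),proj(w,[604,-187,109]))
P=cloud(w);m=(P[...,2]>95)&(P[...,2]<115);m[290:]=0
k,l,stt,cen=cv2.connectedComponentsWithStats(m.astype(np.uint8))
for i in range(1,k):
    if stt[i,4]>60: print(stt[i],P[l==i].mean(0).round(1),cv2.minEnclosingCircle(P[l==i][:,:2].astype(np.float32)))
E
```

```text
17.425 [ 557.52640354 -162.45332112  184.11094806] [-0.376 -0.     1.846  0.     1.297  2.607] 54.79013349289664 -170.93221612610787
[10.71  0.1  -0.06]
(np.float64(315.1267550316769), np.float64(251.1938720538786)) (np.float64(253.40323493058781), np.float64(210.08597175186685))
[245 195  27  29 593] [ 601.1 -187.6  106.7] ((601.5353393554688, -186.8753662109375), 9.129215240478516)
[ 284  219   61   60 2827] [ 559.2 -164.8  101.9] ((559.0916748046875, -163.78646850585938), 22.003995895385742)
```

View pics/w13.png

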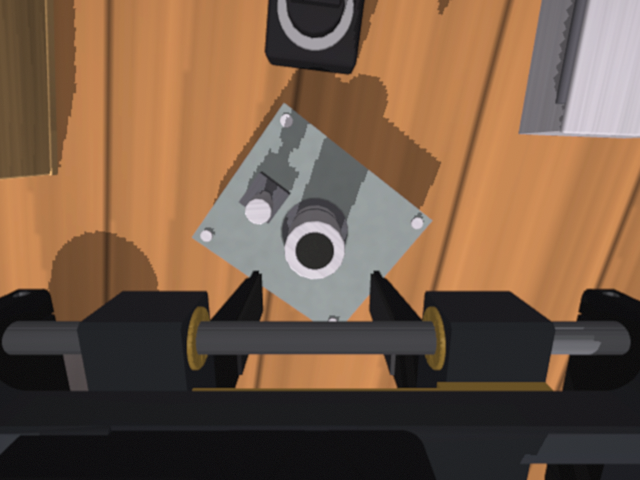

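View pics/s13.png

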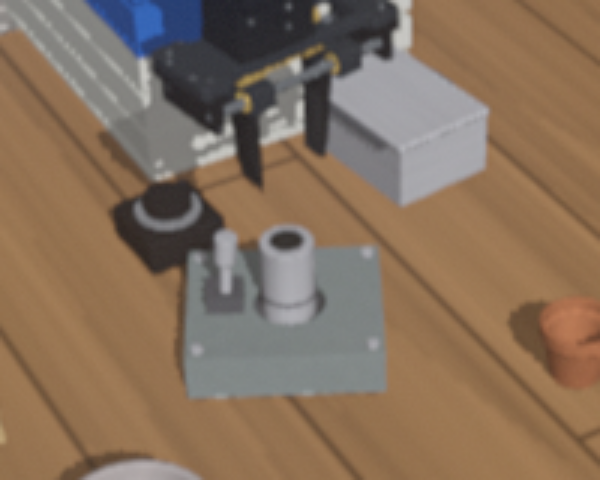

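Emit:
move_arm(targets=[[0.58,[4,0.1,0],0],[0.58,[7,0.1,0],0],[0.58,[7,0.1,0],0]])

```text
time_s: 17.8
ee_pos: [555.8, -162.7, 111.5]
eef_rot: [2.134, 0.172, -2.146]
contact_force: [-0.1, 0.3, -0.3]
opening: 55.0
```

```bash
python3 look.py 14; python3 - <<'E'
from h import *
w=np.load("w14.npz");s=np.load("s14.npz")
cv2.imwrite("pics/w14.png",w["image"][:,:,::-1])
E
```

```text
17.9 [ 558.31 -163.65  115.34] 55.015411873328254 [-0.26  0.46  0.65] [ 0.141 -0.037 -0.013] guide pose shift (array([ 0.  ,  3.03, -4.16]), np.float64(-52.85))
```

View pics/w14.png

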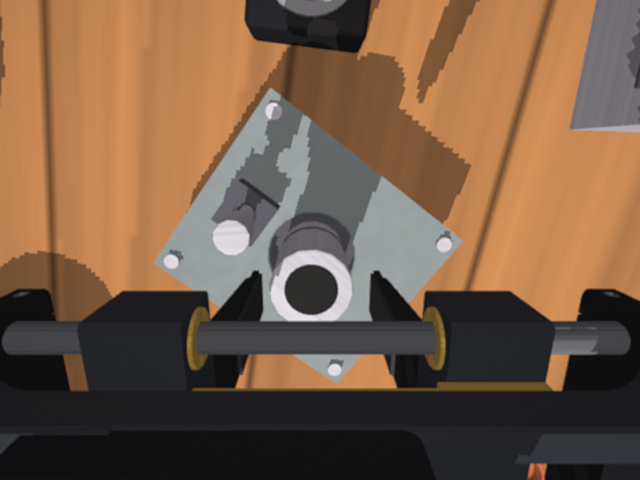

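View pics/ws14.png

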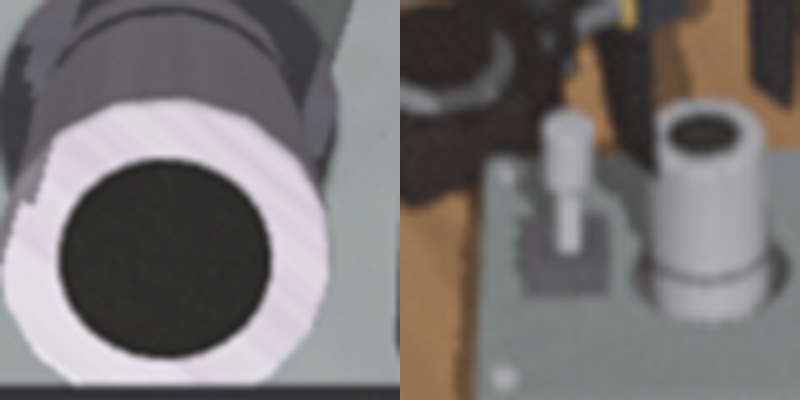

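Emit:
move_arm(targets=[[0.58,[1.5,0,0],0],[0.58,[3,0,0],0],[0.58,[3.75,0,0],0],[0.58,[3.75,0,0],0],[0.58,[3.75,0,0],0]])

```text
time_s: 18.52
ee_pos: [558.2, -163.6, 77.4]
eef_rot: [2.14, 0.169, -2.139]
contact_force: [-0.5, 0.2, 1.3]
opening: 55.2
```

```bash
python3 look.py 15; python3 - <<'E'
from h import *
w=np.load("w15.npz");s=np.load("s15.npz")
cv2.imwrite("pics/w15.png",w["image"][:,:,::-1])
E
```

```text
18.625 [ 558.35 -163.69   77.68] 54.81446266813462 [ 0.47 -0.11 -0.76] [ 0.081 -0.02   0.01 ] guide pose shift (array([ 0.01,  3.02, -4.16]), np.float64(-52.86))
```

View pics/w15.png

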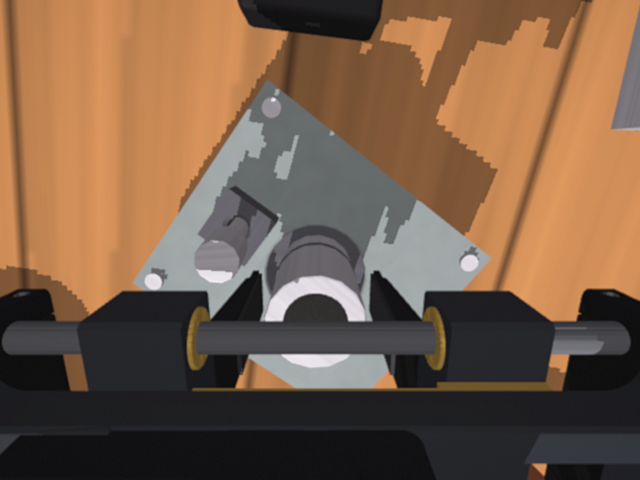

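View pics/ws15.png

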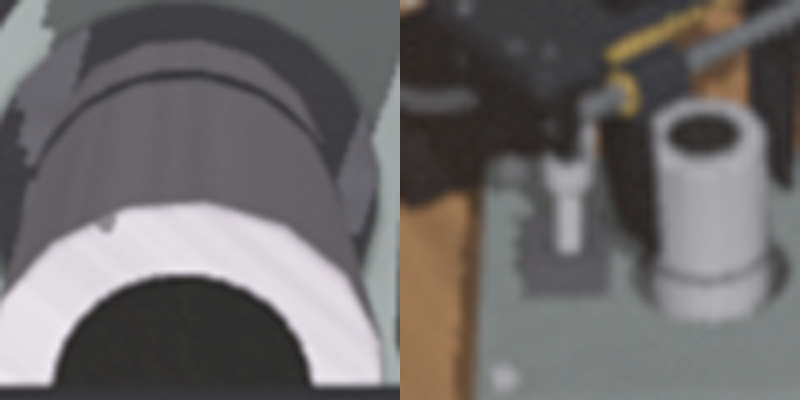

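Emit:
move_arm(targets=[[0.3,[0,0,0],0],[0.3,[0,0,0],0],[0.3,[0,0,0],0],[0.3,[0,0,0],0]])

```text
time_s: 19.12
ee_pos: [558.4, -163.6, 77.4]
eef_rot: [2.14, 0.169, -2.138]
contact_force: [1.3, 0.6, 0.1]
opening: 43.4
```

```bash
cat > chk.py <<'E'
import sys
from h import *
from rig import r
t=sys.argv[1]
c=r.read_camera("scene");np.savez("s"+t+".npz",**c)
w=r.read_camera("wrist");np.savez("w"+t+".npz",**w)
B=cv2.resize(c["image"][160:220,250:310,::-1],(400,400),interpolation=cv2.INTER_CUBIC)
A=cv2.resize(w["image"][100:300,140:340,::-1],(400,400),interpolation=cv2.INTER_CUBIC)
cv2.imwrite(f"pics/c{t}.png",np.hstack([A,B]))
s,p,M=st(r)
u,v=proj(w,[602,-187,109])
P=cloud(w);m=(P[...,2]>75)&(P[...,2]<120)&(np.hypot(P[...,0]-602,P[...,1]+187)<13)
q=P[m][:,2]
# shank bright rows in scene (between head & boss)
g=cv2.cvtColor(c["image"],cv2.COLOR_RGB2GRAY)[180:205,273:278].max(1)
print(s["time_s"],p.round(1),"open",round(s["opening"],1),"F",s["contact_force"].round(1),"T",s["ft_torque"].round(2),"a",np.degrees(np.arctan2(M[1,2],M[0,2])).round(1),"q6",s["joint_positions"][5].round(2))
print("head px",round(u),round(v),"n",len(q),"head top z(90%)",np.percentile(q,90).round(1) if len(q) else None,"scene col",g)
E
python3 chk.py 16
```

```text
19.225 [ 558.4 -163.6   77.4] open 43.6 F [2.7 1.1 0.5] T [ 0.16 -0.38 -0.01] a -171.0 q6 2.61
head px 214 261 n 2203 head top z(90%) 108.3 scene col [117 111 104 109 136 162 170 172 162 159 171 174 175 175 174 176 173 150
 104  91  94  96  94  96 110]
```

View pics/c16.png

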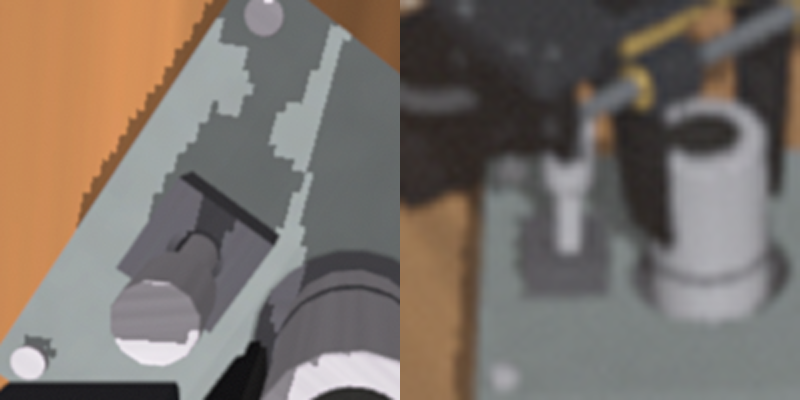

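Emit:
move_arm(targets=[[0.3,[0,0,0],-2],[0.3,[0,0,0],-4],[0.3,[0,0,0],-4]])

```text
time_s: 19.6
ee_pos: [558.5, -163.6, 77.5]
eef_rot: [2.102, 0.24, -2.099]
contact_force: [3.4, 0.6, 1.9]
opening: 43.7
```

```bash
python3 chk.py t1
```

```text
19.7 [ 558.4 -163.6   77.5] open 43.4 F [4.3 1.  1.4] T [ 0.28 -0.65  0.06] a -166.9 q6 2.54
head px 220 254 n 1927 head top z(90%) 108.3 scene col [ 71  64  52  87 135 168 176 173 174 180 179 177 177 178 180 180 179 155
 106  91  93  94  94  96 110]
```

Emit:
move_arm(targets=[[0.3,[0,0,0],-2],[0.3,[0,0,0],-4],[0.3,[0,0,0],-4]])

```text
time_s: 20.08
ee_pos: [558.5, -163.6, 77.4]
eef_rot: [2.062, 0.31, -2.059]
contact_force: [5.2, 0.9, 1.6]
opening: 43.6
```

```bash
python3 chk.py t2
```

```text
20.175 [ 558.5 -163.6   77.4] open 43.6 F [4.2 1.7 1.2] T [ 0.29 -0.8   0.03] a -162.9 q6 2.47
head px 225 248 n 1862 head top z(90%) 108.3 scene col [ 73  71  65  90 108 142 156 153 165 179 182 179 178 178 178 180 178 153
 108  90  94  95  94  95 111]
```

View pics/ct2.png

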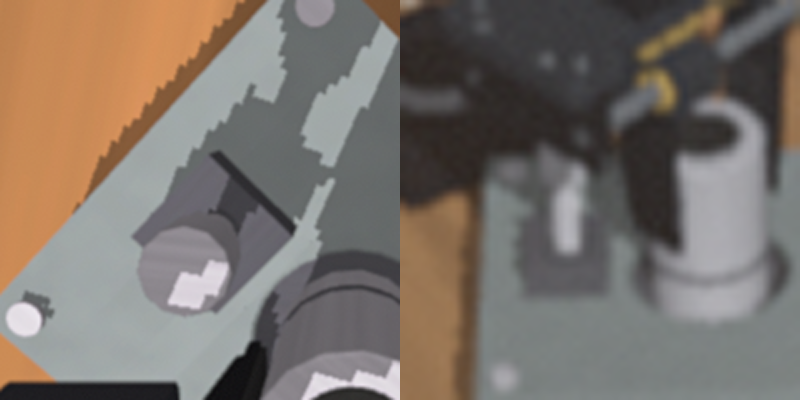

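The pin is still up (head top 108 mm, from wrist depth), so I keep turning in 4° steps.

Emit:
move_arm(targets=[[0.3,[0,0,0],-2],[0.3,[0,0,0],-4],[0.3,[0,0,0],-4]])

```text
time_s: 20.55
ee_pos: [558.5, -163.6, 77.4]
eef_rot: [2.021, 0.376, -2.019]
contact_force: [4.8, 0.6, 1.7]
opening: 43.8
```

```bash
python3 chk.py t3
```

```text
20.65 [ 558.5 -163.6   77.4] open 43.4 F [4.4 1.5 1.5] T [ 0.26 -0.84 -0.01] a -158.9 q6 2.4
head px 232 242 n 1823 head top z(90%) 108.3 scene col [ 46  48  73 101 110 119 122 115 122 153 178 180 178 177 178 181 178 155
 108  91  94  96  94  96 112]
```

Emit:
move_arm(targets=[[0.3,[0,0,0],-2],[0.3,[0,0,0],-4],[0.3,[0,0,0],-4]])

```text
time_s: 21.02
ee_pos: [558.5, -163.5, 77.4]
eef_rot: [1.98, 0.44, -1.977]
contact_force: [5.3, 0.1, 1.6]
opening: 43.6
```

```bash
python3 chk.py t4
```

```text
21.125 [ 558.5 -163.5   77.4] open 43.6 F [5.4 0.8 0.9] T [ 0.35 -0.8   0.09] a -154.9 q6 2.33
head px 239 236 n 1811 head top z(90%) 108.3 scene col [ 45  51  72 100 111 111 110 120 142 168 176 179 177 177 179 181 178 154
 107  90  94  96  94  97 112]
```

Emit:
move_arm(targets=[[0.3,[0,0,0],-2],[0.3,[0,0,0],-4],[0.3,[0,0,0],-4]])

```text
time_s: 21.5
ee_pos: [558.5, -163.6, 77.4]
eef_rot: [1.937, 0.502, -1.935]
contact_force: [5.5, 1.7, 1.6]
opening: 43.3
```

```bash
python3 chk.py t5
```

```text
21.6 [ 558.5 -163.5   77.5] open 43.8 F [4.9 1.5 1.8] T [ 0.27 -0.85  0.04] a -150.9 q6 2.26
head px 246 231 n 1816 head top z(90%) 108.3 scene col [ 45  48  74  99 110 113 111 120 142 168 179 179 177 177 179 180 179 155
 106  91  93  95  94  97 110]
```

Emit:
move_arm(targets=[[0.3,[0,0,0],-2],[0.3,[0,0,0],-4],[0.3,[0,0,0],-4]])

```text
time_s: 21.98
ee_pos: [558.6, -163.5, 77.5]
eef_rot: [1.894, 0.562, -1.891]
contact_force: [5.2, 1.5, 1.8]
opening: 43.7
```

```bash
python3 chk.py t6
```

```text
22.075 [ 558.5 -163.5   77.4] open 43.7 F [6.2 0.7 0.9] T [ 0.26 -0.88  0.08] a -146.9 q6 2.19
head px 254 227 n 1787 head top z(90%) 108.3 scene col [ 46  50  70  99 111 116 133 144 158 174 181 181 177 178 179 180 178 155
 106  90  93  95  93  96 109]
```

Emit:
move_arm(targets=[[0.3,[0,0,0],-2],[0.3,[0,0,0],-4],[0.3,[0,0,0],-4]])

```text
time_s: 22.45
ee_pos: [558.6, -163.5, 77.5]
eef_rot: [1.85, 0.62, -1.847]
contact_force: [5.6, 2.2, 1.3]
opening: 43.9
```

```bash
python3 chk.py t7
```

```text
22.55 [ 558.6 -163.5   77.4] open 43.2 F [5.3 0.7 1.8] T [ 0.3  -0.81  0.03] a -142.9 q6 2.12
head px 262 223 n 1797 head top z(90%) 108.3 scene col [ 47  46  61  91 108 116 133 145 158 176 182 179 177 178 177 180 178 154
 106  90  94  95  95  95 110]
```

Emit:
move_arm(targets=[[0.3,[0,0,0],-2],[0.3,[0,0,0],-4],[0.3,[0,0,0],-4]])

```text
time_s: 22.92
ee_pos: [558.6, -163.5, 77.4]
eef_rot: [1.805, 0.676, -1.802]
contact_force: [6.0, 0.8, 1.2]
opening: 43.3
```

```bash
python3 chk.py t8
```

```text
23.025 [ 558.6 -163.5   77.5] open 43.7 F [5.9 1.6 2.3] T [ 0.29 -0.87  0.07] a -138.9 q6 2.05
head px 270 219 n 1798 head top z(90%) 108.3 scene col [ 48  45  51  83 107 116 134 145 164 177 182 179 177 177 178 180 179 155
 105  89  94  95  94  95 110]
```

Emit:
move_arm(targets=[[0.3,[0,0,0],-2],[0.3,[0,0,0],-4],[0.3,[0,0,0],-4]])

```text
time_s: 23.4
ee_pos: [558.6, -163.5, 77.4]
eef_rot: [1.76, 0.73, -1.757]
contact_force: [4.6, 2.3, 2.1]
opening: 43.6
```

```bash
python3 chk.py t9
```

```text
23.5 [ 558.6 -163.5   77.5] open 43.5 F [6.2 1.8 1.9] T [ 0.25 -0.9   0.05] a -134.9 q6 1.98
head px 279 217 n 1807 head top z(90%) 108.3 scene col [ 78  52  44  62  94 109 114 136 164 176 180 179 178 177 179 181 177 154
 105  90  95  95  93  95 110]
```

Emit:
move_arm(targets=[[0.3,[0,0,0],-2],[0.3,[0,0,0],-4],[0.3,[0,0,0],-4]])

```text
time_s: 23.88
ee_pos: [558.7, -163.5, 77.5]
eef_rot: [1.714, 0.782, -1.71]
contact_force: [5.8, 1.1, 1.1]
opening: 43.8
```

```bash
python3 chk.py t10
```

```text
23.975 [ 558.6 -163.4   77.4] open 43.4 F [5.9 1.3 1.2] T [ 0.31 -0.94  0.03] a -130.9 q6 1.91
head px 288 214 n 1837 head top z(90%) 108.3 scene col [113 101  62  50  78 102 110 124 153 175 182 179 176 178 179 180 178 155
 107  90  94  95  94  96 110]
```

View pics/ct10.png

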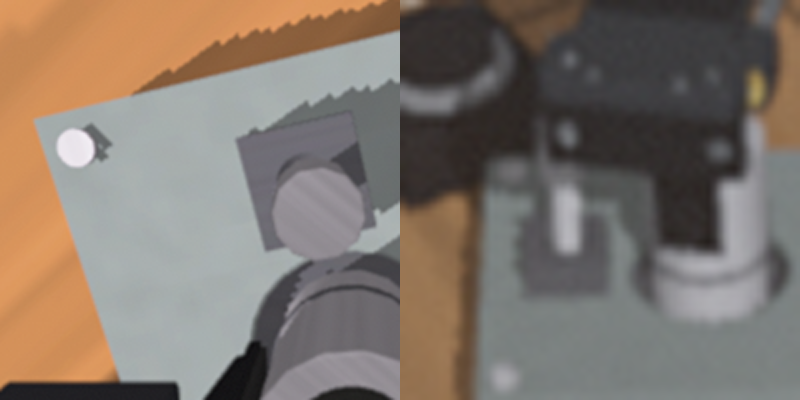

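Emit:
move_arm(targets=[[0.3,[0,0,0],-2],[0.3,[0,0,0],-4],[0.3,[0,0,0],-4]])

```text
time_s: 24.35
ee_pos: [558.7, -163.4, 77.4]
eef_rot: [1.667, 0.832, -1.664]
contact_force: [5.6, 1.3, 1.9]
opening: 43.3
```

```bash
python3 chk.py t11
```

```text
24.45 [ 558.6 -163.5   77.4] open 43.6 F [ 5.8 -0.7  2.4] T [ 0.32 -0.92  0.04] a -126.9 q6 1.84
head px 297 213 n 1868 head top z(90%) 108.3 scene col [ 98 102 104 102 102 107 109 117 148 174 181 180 177 178 178 180 178 154
 106  90  93  95  94  96 110]
```

Emit:
move_arm(targets=[[0.3,[0,0,0],-2],[0.3,[0,0,0],-4],[0.3,[0,0,0],-4]])

```text
time_s: 24.82
ee_pos: [558.6, -163.4, 77.4]
eef_rot: [1.619, 0.88, -1.616]
contact_force: [5.6, 1.8, 1.4]
opening: 43.5
```

```bash
python3 chk.py t12
```

```text
24.925 [ 558.7 -163.4   77.4] open 43.8 F [6.6 1.7 0.6] T [ 0.32 -0.9   0.02] a -122.9 q6 1.77
head px 306 212 n 1903 head top z(90%) 108.3 scene col [111 112 111 111 110 111 111 116 142 167 178 180 177 177 178 180 178 154
 107  90  93  95  94  95 112]
```

Emit:
move_arm(targets=[[0.3,[0,0,0],-2],[0.3,[0,0,0],-4],[0.3,[0,0,0],-4]])

```text
time_s: 25.3
ee_pos: [558.7, -163.4, 77.4]
eef_rot: [1.571, 0.926, -1.568]
contact_force: [6.1, 1.7, 1.5]
opening: 43.7
```

```bash
python3 chk.py t13
```

```text
25.4 [ 558.7 -163.4   77.4] open 43.3 F [6.1 1.9 2.3] T [ 0.33 -0.93  0.05] a -118.9 q6 1.7
head px 315 211 n 1939 head top z(90%) 108.3 scene col [111 111 111 112 109 110 114 114 136 165 179 179 177 177 178 180 177 154
 107  90  92  94  93  95 109]
```

Emit:
move_arm(targets=[[0.3,[0,0,0],-2],[0.3,[0,0,0],-4],[0.3,[0,0,0],-4]])

```text
time_s: 25.78
ee_pos: [558.7, -163.4, 77.4]
eef_rot: [1.523, 0.971, -1.52]
contact_force: [5.9, 1.1, 0.6]
opening: 43.8
```

```bash
python3 chk.py t14
```

```text
25.875 [ 558.7 -163.4   77.4] open 43.5 F [7.  2.1 1.1] T [ 0.35 -0.88  0.06] a -114.9 q6 1.63
head px 325 212 n 1968 head top z(90%) 108.3 scene col [144 126 123 143 158 164 161 151 147 167 175 178 177 178 178 181 177 154
 107  92  95  94  94  96 110]
```

Emit:
move_arm(targets=[[0.3,[0,0,0],-2],[0.3,[0,0,0],-4],[0.3,[0,0,0],-4]])

```text
time_s: 26.25
ee_pos: [558.7, -163.4, 77.5]
eef_rot: [1.474, 1.013, -1.47]
contact_force: [6.3, 1.1, 0.2]
opening: 43.7
```

```bash
python3 chk.py t15
```

```text
26.35 [ 558.7 -163.4   77.4] open 43.2 F [6.1 1.2 0.5] T [ 0.31 -0.98  0.09] a -110.9 q6 1.56
head px 334 212 n 2018 head top z(90%) 108.3 scene col [173 176 176 176 177 178 175 166 164 172 178 179 178 177 179 179 177 154
 106  90  93  96  95  96 109]
```

Emit:
move_arm(targets=[[0.3,[0,0,0],-2],[0.3,[0,0,0],-4],[0.3,[0,0,0],-4]])

```text
time_s: 26.72
ee_pos: [558.7, -163.3, 77.4]
eef_rot: [1.424, 1.054, -1.421]
contact_force: [5.3, 2.6, 1.5]
opening: 43.6
```

```bash
python3 chk.py t16
```

```text
26.825 [ 558.7 -163.3   77.4] open 43.4 F [5.9 0.7 0.4] T [ 0.36 -0.91  0.07] a -106.9 q6 1.49
head px 343 214 n 2071 head top z(90%) 108.3 scene col [175 175 176 175 175 177 175 169 167 176 181 179 177 177 178 180 178 154
 106  92  94  95  93  95 110]
```

Emit:
move_arm(targets=[[0.3,[0,0,0],-2],[0.3,[0,0,0],-4],[0.3,[0,0,0],-4]])

```text
time_s: 27.2
ee_pos: [558.7, -163.3, 77.4]
eef_rot: [1.374, 1.093, -1.371]
contact_force: [5.8, 1.7, 0.7]
opening: 43.8
```

```bash
python3 chk.py t17
```

```text
27.3 [ 558.7 -163.3   77.4] open 43.7 F [5.8 1.2 1.5] T [ 0.41 -0.96  0.09] a -102.9 q6 1.42
head px 352 216 n 2118 head top z(90%) 108.3 scene col [176 176 176 175 175 176 174 169 168 175 182 178 177 179 179 180 178 154
 107  90  94  94  93  95 111]
```

Emit:
move_arm(targets=[[0.3,[0,0,0],-2],[0.3,[0,0,0],-4],[0.3,[0,0,0],-4]])

```text
time_s: 27.68
ee_pos: [558.7, -163.3, 77.4]
eef_rot: [1.324, 1.131, -1.321]
contact_force: [6.9, 2.0, 0.3]
opening: 43.4
```

```bash
python3 chk.py t18
```

```text
27.775 [ 558.7 -163.3   77.5] open 43.7 F [5.7 2.4 1.4] T [ 0.38 -0.95  0.1 ] a -98.9 q6 1.35
head px 361 219 n 2149 head top z(90%) 108.3 scene col [175 176 176 176 176 176 175 168 168 176 179 179 178 177 178 180 179 154
 106  89  94  94  94  96 111]
```

Emit:
move_arm(targets=[[0.3,[0,0,0],-2],[0.3,[0,0,0],-4],[0.3,[0,0,0],-4]])

```text
time_s: 28.15
ee_pos: [558.7, -163.3, 77.4]
eef_rot: [1.273, 1.167, -1.27]
contact_force: [6.4, 2.3, 1.6]
opening: 43.7
```

```bash
python3 chk.py t19
```

```text
28.25 [ 558.7 -163.2   77.4] open 43.4 F [6.  1.1 1. ] T [ 0.37 -0.98  0.04] a -94.9 q6 1.28
head px 369 222 n 2181 head top z(90%) 108.3 scene col [176 176 176 176 176 175 175 170 167 175 180 179 176 178 180 180 178 154
 107  90  94  95  94  96 111]
```

Emit:
move_arm(targets=[[0.3,[0,0,0],-2],[0.3,[0,0,0],-4],[0.3,[0,0,0],-4]])

```text
time_s: 28.62
ee_pos: [558.7, -163.2, 77.4]
eef_rot: [1.222, 1.201, -1.219]
contact_force: [6.2, 2.8, 0.6]
opening: 43.7
```

```bash
python3 chk.py t20
```

```text
28.725 [ 558.7 -163.2   77.4] open 43.3 F [6.4 1.9 1.7] T [ 0.4  -0.97  0.05] a -90.9 q6 1.21
head px 377 226 n 2221 head top z(90%) 108.3 scene col [175 175 176 176 176 176 175 170 168 176 180 178 177 178 179 180 179 155
 107  90  95  95  94  96 111]
```

View pics/ct20.png

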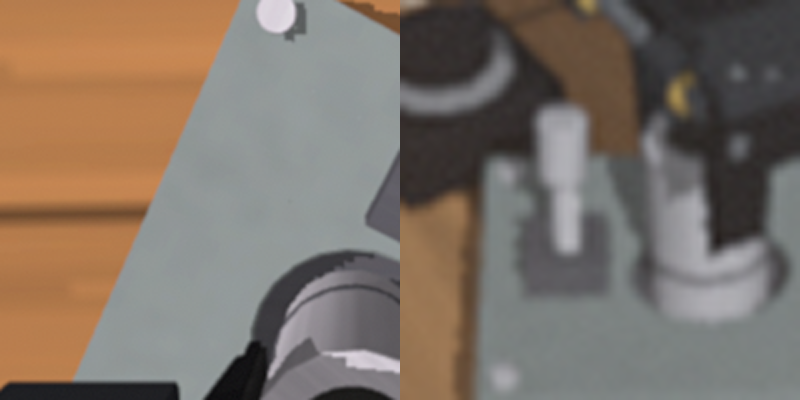

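Emit:
move_arm(targets=[[0.3,[0,0,0],-2],[0.3,[0,0,0],-4],[0.3,[0,0,0],-4]])

```text
time_s: 29.1
ee_pos: [558.7, -163.2, 77.4]
eef_rot: [1.17, 1.233, -1.167]
contact_force: [5.4, 1.8, 1.1]
opening: 43.8
```

```bash
python3 chk.py t21
```

```text
29.2 [ 558.7 -163.2   77.4] open 43.7 F [6.4 2.  0.9] T [ 0.47 -0.96  0.02] a -86.9 q6 1.14
head px 385 231 n 2247 head top z(90%) 108.3 scene col [175 177 176 177 176 177 175 169 168 176 180 179 177 178 179 181 179 155
 106  92  94  94  94  95 110]
```

Emit:
move_arm(targets=[[0.3,[0,0,0],-2],[0.3,[0,0,0],-4],[0.3,[0,0,0],-4]])

```text
time_s: 29.58
ee_pos: [558.7, -163.2, 77.5]
eef_rot: [1.118, 1.264, -1.115]
contact_force: [5.3, 2.4, 1.2]
opening: 43.4
```

```bash
python3 chk.py t22
```

```text
29.675 [ 558.7 -163.2   77.4] open 43.6 F [5.3 0.7 1.6] T [ 0.43 -0.94  0.04] a -82.9 q6 1.07
head px 392 236 n 2268 head top z(90%) 108.3 scene col [175 177 177 177 176 177 174 169 168 176 180 180 178 179 178 179 180 155
 105  90  95  95  94  96 110]
```

Emit:
move_arm(targets=[[0.3,[0,0,0],-2],[0.3,[0,0,0],-4],[0.3,[0,0,0],-4]])

```text
time_s: 30.05
ee_pos: [558.7, -163.1, 77.4]
eef_rot: [1.066, 1.294, -1.063]
contact_force: [7.1, 2.6, 0.5]
opening: 43.9
```

```bash
python3 chk.py t23
```

```text
30.15 [ 558.7 -163.2   77.4] open 43.5 F [4.9 2.4 0.9] T [ 0.48 -0.96  0.01] a -78.9 q6 1.0
head px 399 241 n 2302 head top z(90%) 108.2 scene col [176 176 176 177 176 176 174 169 167 175 182 180 178 179 180 181 179 154
 108  91  95  95  94  96 111]
```

Emit:
move_arm(targets=[[0.3,[0,0,0],-2],[0.3,[0,0,0],-4],[0.3,[0,0,0],-4]])

```text
time_s: 30.52
ee_pos: [558.7, -163.1, 77.4]
eef_rot: [1.014, 1.321, -1.011]
contact_force: [7.2, 2.8, 1.5]
opening: 43.7
```

```bash
python3 chk.py t24
```

```text
30.625 [ 558.7 -163.1   77.4] open 43.4 F [6.  2.  1.2] T [ 0.52 -0.98  0.1 ] a -74.9 q6 0.93
head px 406 247 n 2334 head top z(90%) 108.2 scene col [175 176 176 176 176 177 175 170 168 177 181 180 177 178 179 181 179 155
 106  91  95  95  94  98 110]
```

Emit:
move_arm(targets=[[0.3,[0,0,0],-2],[0.3,[0,0,0],-4],[0.3,[0,0,0],-4]])

```text
time_s: 31.0
ee_pos: [558.7, -163.1, 77.5]
eef_rot: [0.961, 1.348, -0.958]
contact_force: [6.3, 2.7, 1.7]
opening: 43.5
```

```bash
python3 chk.py t25
```

```text
31.1 [ 558.7 -163.1   77.4] open 43.7 F [5.4 2.5 0.7] T [ 0.51 -0.93  0.02] a -70.9 q6 0.86
head px 411 253 n 2353 head top z(90%) 108.2 scene col [176 177 176 176 176 177 175 170 169 177 181 180 178 178 179 182 179 155
 106  90  94  94  95  96 111]
```

Emit:
move_arm(targets=[[0.3,[0,0,0],-2],[0.3,[0,0,0],-4],[0.3,[0,0,0],-4]])

```text
time_s: 31.48
ee_pos: [558.7, -163.1, 77.4]
eef_rot: [0.908, 1.372, -0.905]
contact_force: [6.4, 2.0, 1.3]
opening: 43.5
```

```bash
python3 chk.py t26
```

```text
31.575 [ 558.7 -163.1   77.4] open 43.6 F [ 6.1  2.  -0.1] T [ 0.57 -0.92  0.07] a -66.9 q6 0.79
head px 417 260 n 2364 head top z(90%) 108.1 scene col [175 176 176 176 176 176 175 170 168 177 181 180 178 178 179 181 180 156
 106  90  94  95  94  95 112]
```

Emit:
move_arm(targets=[[0.3,[0,0,0],-2],[0.3,[0,0,0],-4],[0.3,[0,0,0],-4]])

```text
time_s: 31.95
ee_pos: [558.7, -163.0, 77.4]
eef_rot: [0.855, 1.396, -0.852]
contact_force: [6.8, 3.6, 2.2]
opening: 43.4
```

```bash
python3 chk.py t27
```

```text
32.05 [ 558.7 -163.1   77.4] open 43.5 F [6.2 1.9 2. ] T [ 0.51 -0.88  0.1 ] a -62.9 q6 0.72
head px 421 266 n 2375 head top z(90%) 108.2 scene col [175 176 177 177 177 177 174 169 169 176 181 179 178 178 179 180 179 155
 108  90  94  96  94  96 112]
```

Emit:
move_arm(targets=[[0.3,[0,0,0],-2],[0.3,[0,0,0],-4],[0.3,[0,0,0],-4]])

```text
time_s: 32.42
ee_pos: [558.7, -163.0, 77.4]
eef_rot: [0.802, 1.417, -0.799]
contact_force: [5.2, 3.2, 1.8]
opening: 43.7
```

```bash
python3 chk.py t28
```

```text
32.525 [ 558.7 -163.    77.4] open 43.8 F [6.3 2.6 2. ] T [ 0.51 -0.91  0.06] a -58.9 q6 0.65
head px 426 274 n 2200 head top z(90%) 108.2 scene col [175 177 176 176 176 176 175 169 169 177 182 179 178 177 179 181 179 155
 106  90  95  95  94  97 111]
```

Emit:
move_arm(targets=[[0.3,[0,0,0],-2],[0.3,[0,0,0],-4],[0.3,[0,0,0],-4]])

```text
time_s: 32.9
ee_pos: [558.7, -163.0, 77.4]
eef_rot: [0.748, 1.437, -0.745]
contact_force: [6.1, 3.2, 2.3]
opening: 43.3
```

```bash
python3 chk.py t29
```

```text
33.0 [ 558.7 -163.    77.4] open 43.6 F [6.3 2.3 0.9] T [ 0.57 -0.95  0.09] a -54.9 q6 0.58
head px 429 281 n 1903 head top z(90%) 108.2 scene col [177 176 176 177 176 176 175 169 168 177 181 179 178 178 179 180 179 155
 107  91  94  95  94  96 112]
```

```bash
python3 -c "
import numpy as np,cv2
cv2.imwrite('pics/w29.png',np.load('wt29.npz')['image'][:,:,::-1])"
```

```text
(no output)
```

View pics/w29.png

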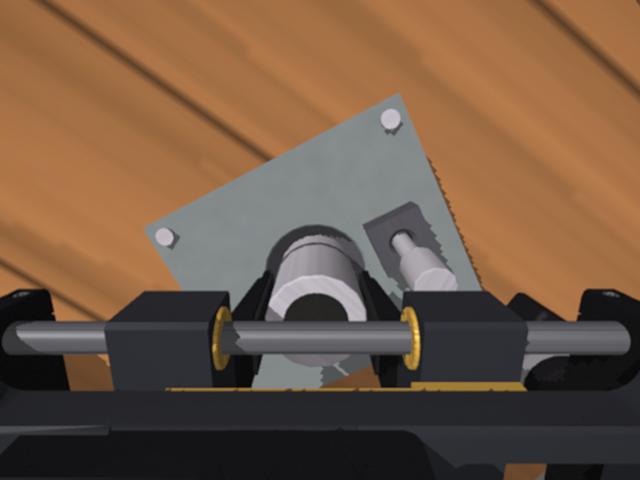

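View pics/ct29.png

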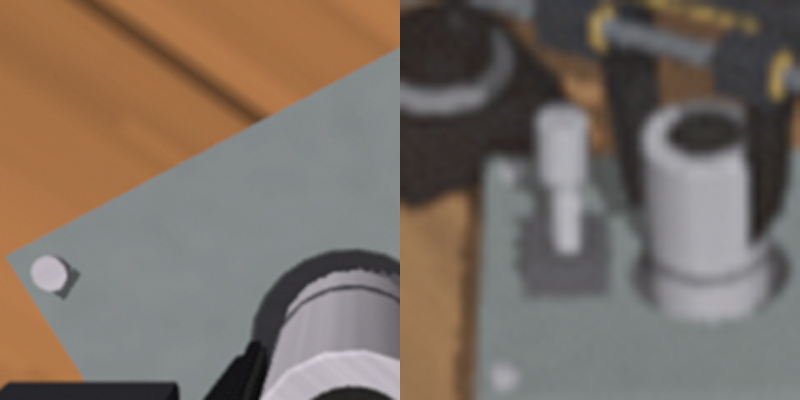

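Emit:
move_arm(targets=[[0.3,[0,0,0],-2],[0.3,[0,0,0],-4],[0.3,[0,0,0],-4]])

```text
time_s: 33.38
ee_pos: [558.7, -163.0, 77.5]
eef_rot: [0.694, 1.456, -0.692]
contact_force: [6.1, 2.5, 2.6]
opening: 43.9
```

```bash
cat >> chk.py <<'E'
P=cloud(c);m=(P[...,2]>75)&(P[...,2]<125)&(np.hypot(P[...,0]-605,P[...,1]+188)<14)
q=P[m][:,2];print("scene head",len(q),np.percentile(q,95).round(1) if len(q) else None)
E
python3 chk.py t30
```

```text
33.475 [ 558.6 -163.    77.4] open 43.4 F [5.2 4.2 2. ] T [ 0.49 -0.94  0.03] a -50.9 q6 0.51
head px 432 288 n 1546 head top z(90%) 108.2 scene col [176 176 176 176 176 177 175 170 168 176 181 180 178 178 179 181 178 155
 105  90  94  96  94  96 109]
scene head 90 109.5
```

Emit:
move_arm(targets=[[0.3,[0,0,0],-2],[0.3,[0,0,0],-4],[0.3,[0,0,0],-4]])

```text
time_s: 33.85
ee_pos: [558.7, -163.0, 77.4]
eef_rot: [0.64, 1.473, -0.638]
contact_force: [5.9, 2.0, 3.0]
opening: 43.6
```

```bash
python3 chk.py t31
```

```text
33.95 [ 558.6 -163.    77.4] open 43.6 F [5.3 2.5 1.8] T [ 0.57 -0.82  0.06] a -46.9 q6 0.44
head px 435 296 n 1162 head top z(90%) 107.9 scene col [176 176 176 177 176 176 174 170 168 176 181 181 178 177 179 180 179 155
 107  90  94  94  95  96 111]
scene head 90 110.8
```

Emit:
move_arm(targets=[[0.3,[0,0,0],-2],[0.3,[0,0,0],-4],[0.3,[0,0,0],-4]])

```text
time_s: 34.33
ee_pos: [558.6, -162.9, 77.4]
eef_rot: [0.586, 1.489, -0.584]
contact_force: [6.5, 2.5, 2.1]
opening: 43.3
```

```bash
python3 chk.py t32
```

```text
34.425 [ 558.6 -163.    77.4] open 43.6 F [5.7 2.9 1.7] T [ 0.51 -0.89  0.1 ] a -42.9 q6 0.37
head px 436 304 n 792 head top z(90%) 103.2 scene col [175 176 176 176 176 176 174 170 168 176 180 179 176 178 179 180 179 155
 108  89  95  95  96  97 111]
scene head 89 110.7
```

Emit:
move_arm(targets=[[0.3,[0,0,0],-2],[0.3,[0,0,0],-4],[0.3,[0,0,0],-4]])

```text
time_s: 34.8
ee_pos: [558.6, -162.9, 77.4]
eef_rot: [0.532, 1.504, -0.53]
contact_force: [6.4, 2.9, 1.2]
opening: 43.9
```

```bash
python3 chk.py t33
```

```text
34.9 [ 558.6 -162.9   77.4] open 43.3 F [6.3 3.9 2.3] T [ 0.58 -0.87  0.07] a -38.9 q6 0.3
head px 437 312 n 480 head top z(90%) 97.3 scene col [175 177 176 176 176 176 174 170 168 175 181 180 177 177 179 181 178 155
 107  92  94  95  94  96 112]
scene head 88 110.9
```

View pics/ct33.png

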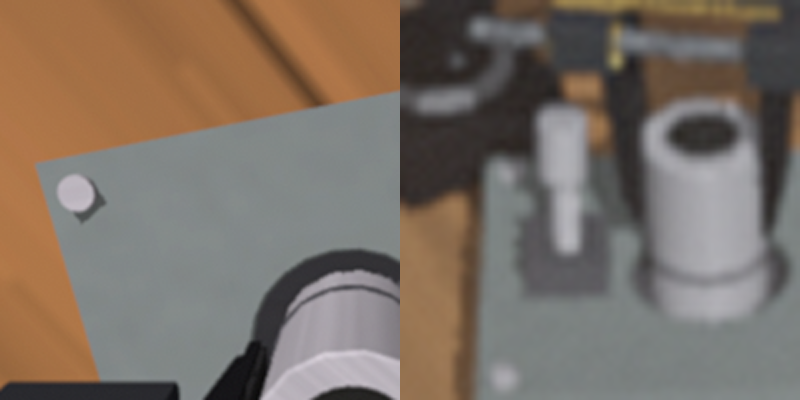

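Emit:
move_arm(targets=[[0.3,[0,0,0],-2],[0.3,[0,0,0],-4],[0.3,[0,0,0],-4]])

```text
time_s: 35.28
ee_pos: [558.6, -162.9, 77.4]
eef_rot: [0.478, 1.517, -0.475]
contact_force: [5.9, 2.3, 1.9]
opening: 43.8
```

```bash
python3 chk.py t34
```

```text
35.375 [ 558.6 -162.9   77.4] open 43.5 F [6.5 2.2 1.2] T [ 0.57 -0.87  0.01] a -34.9 q6 0.23
head px 438 319 n 222 head top z(90%) 91.1 scene col [175 176 176 176 175 176 176 169 168 176 182 179 177 177 178 182 178 154
 107  90  94  95  95  96 111]
scene head 91 109.5
```

Emit:
move_arm(targets=[[0.3,[0,0,0],-2],[0.3,[0,0,0],-4],[0.3,[0,0,0],-4]])

```text
time_s: 35.75
ee_pos: [558.6, -162.9, 77.5]
eef_rot: [0.423, 1.528, -0.421]
contact_force: [5.3, 2.8, 1.3]
opening: 43.6
```

```bash
python3 chk.py t35
```

```text
35.85 [ 558.5 -162.9   77.4] open 43.7 F [6.2 3.5 1.4] T [ 0.6  -0.86  0.04] a -30.9 q6 0.16
head px 438 327 n 34 head top z(90%) 85.2 scene col [174 175 176 175 176 176 174 170 169 176 181 179 177 177 178 180 178 154
 106  90  94  95  94  96 109]
scene head 93 110.2
```

Emit:
move_arm(targets=[[0.3,[0,0,0],-2],[0.3,[0,0,0],-4],[0.3,[0,0,0],-4]])

```text
time_s: 36.22
ee_pos: [558.5, -162.9, 77.5]
eef_rot: [0.369, 1.538, -0.367]
contact_force: [5.0, 3.0, 0.9]
opening: 43.5
```

```bash
python3 chk.py t36
```

```text
36.325 [ 558.5 -162.9   77.4] open 43.7 F [5.4 2.7 1.4] T [ 0.55 -0.82  0.07] a -26.9 q6 0.09
head px 437 335 n 0 head top z(90%) None scene col [176 176 175 176 175 176 175 169 166 172 175 179 178 177 178 180 178 154
 105  90  94  94  95  95 111]
scene head 94 110.2
```

Emit:
move_arm(targets=[[0.3,[0,0,0],-2],[0.3,[0,0,0],-4],[0.3,[0,0,0],-4]])

```text
time_s: 36.7
ee_pos: [558.5, -162.9, 77.4]
eef_rot: [0.314, 1.547, -0.312]
contact_force: [5.8, 3.3, 0.8]
opening: 43.7
```

```bash
python3 chk.py t37
```

```text
36.8 [ 558.5 -162.9   77.4] open 44.1 F [5.6 3.6 1.8] T [ 0.56 -0.77  0.06] a -22.9 q6 0.02
head px 436 342 n 38 head top z(90%) 78.3 scene col [123 119 132 162 166 167 168 168 169 169 170 170 169 166 165 170 171 149
 106  92  95  95  95  97 110]
scene head 73 96.0
```

View pics/ct37.png

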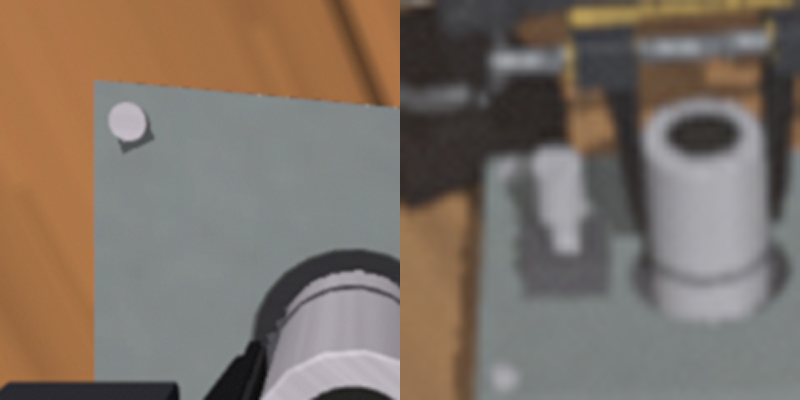

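The pin dropped about 14 mm: the scene depth puts the head top at 96 mm, and in the right crop the shank is visibly shorter at (565,235). I open just enough to clear the hub without reaching the pin, then rise.

Emit:
move_arm(targets=[[0.53,[0,0,0],0],[0.53,[0,0,0],0],[0.53,[0,0,0],0],[0.53,[0,0,0],0],[0.53,[-2,0,0],0],[0.53,[-5,0,0],0],[0.53,[-9,0,0],0],[0.53,[-9,0,0],0],[0.53,[-9,0,0],0]])

```text
time_s: 37.92
ee_pos: [557.9, -163.5, 167.5]
eef_rot: [0.314, 1.547, -0.314]
contact_force: [0.2, 0.8, 0.1]
opening: 50.5
```

```bash
python3 chk.py 40; python3 -c "
import numpy as np,cv2
cv2.imwrite('pics/w40.png',np.load('w40.npz')['image'][:,:,::-1])
from h import *
from rig import r
s,p,M=st(r);print(delta(M,p,[604.2,-187,140],62),p)"
```

```text
38.025 [ 557.1 -163.2  165.8] open 50.3 F [-0.7  0.6  0.3] T [-0.06 -0.05  0.01] a -23.0 q6 0.02
head px 393 269 n 659 head top z(90%) 93.7 scene col [122 119 133 161 167 167 168 169 169 170 169 169 169 164 161 168 170 150
 104  92  94  96  96  97 109]
scene head 72 95.7
(array([ 2.57, -0.35,  5.27]), np.float64(-84.96)) [ 557.08313838 -163.20843387  165.79586429]
```

View pics/c40.png

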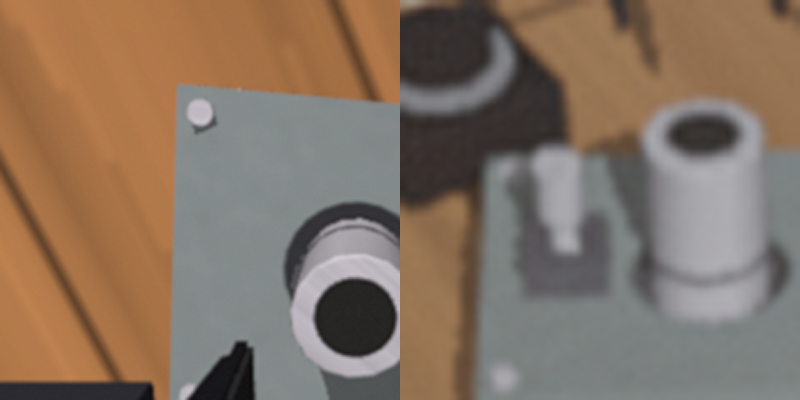

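Emit:
move_arm(targets=[[0,[0,-0.4,5.2],-10],[0,[0,-0.4,5.2],-20],[0,[0,-0.4,5.2],-30],[0,[0,-0.4,5.2],-40],[0,[0,-0.4,5.2],-50],[0,[0,-0.4,5.2],-60],[0,[0,-0.4,5.2],-70],[0,[0,-0.4,5.2],-80],[0,[0,-0.4,5.2],-85],[0,[0,-0.4,5.2],-85],[0,[0,-0.4,5.2],-85]])

```text
time_s: 39.4
ee_pos: [603.8, -187.3, 166.1]
eef_rot: [-0.841, 1.403, 0.843]
contact_force: [0.3, -0.2, -0.2]
opening: 0.6
```

```bash
python3 chk.py 41; python3 -c "
from h import *
c=np.load('w41.npz')
cv2.imwrite('pics/w41.png',c['image'][:,:,::-1])
from rig import r
s,p,M=st(r);print(delta(M,p,[604.2,-187,105],62),p,s['opening'])
P=cloud(c);m=(P[...,2]>88)&(P[...,2]<100)&(np.hypot(P[...,0]-604,P[...,1]+187)<16)
print(P[m].mean(0),cv2.minEnclosingCircle(P[m][:,:2].astype(np.float32)))
"
```

```text
39.5 [ 604.  -187.4  166.6] open 0.8 F [ 1.3 -1.   0.5] T [ 0.03 -0.11  0.01] a 62.0 q6 -1.47
head px 315 259 n 622 head top z(90%) 93.6 scene col [123 118 133 161 165 167 166 167 169 168 169 169 169 162 161 167 169 150
 105  90  93  95  94  96 111]
scene head 67 95.2
(array([ 6.16, -0.  ,  0.05]), np.float64(-0.0)) [ 604.02710395 -187.42237457  166.61343606] 0.7504724230427118
[ 605.02073871 -186.95474324   92.70661   ] ((605.4119873046875, -187.05873107910156), 8.951985359191895)
```

View pics/w41.png

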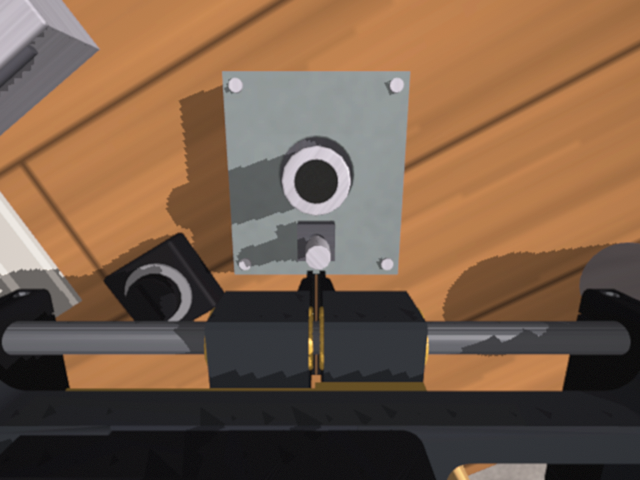

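Emit:
move_arm(targets=[[0,[2,0,0],0],[0,[4,0,0],0],[0,[5.5,-0.05,0.03],0],[0,[6.1,-0.05,0.03],0],[0,[6.1,-0.05,0.03],0],[0,[6.1,-0.05,0.03],0]])

```text
time_s: 40.25
ee_pos: [605.4, -187.7, 106.9]
eef_rot: [-0.844, 1.4, 0.842]
contact_force: [0.1, -0.6, -0.6]
opening: 0.2
```

```bash
python3 chk.py 42
```

```text
40.35 [ 605.4 -187.7  107.1] open 0.4 F [0.5 0.9 0.8] T [ 0.03 -0.16  0.03] a 62.0 q6 -1.47
head px 314 293 n 733 head top z(90%) 117.3 scene col [ 64  54  69 130 163 168 167 168 169 168 169 168 168 163 160 168 170 149
 105  90  95  95  94  96 111]
scene head 126 119.6
```

View pics/c42.png

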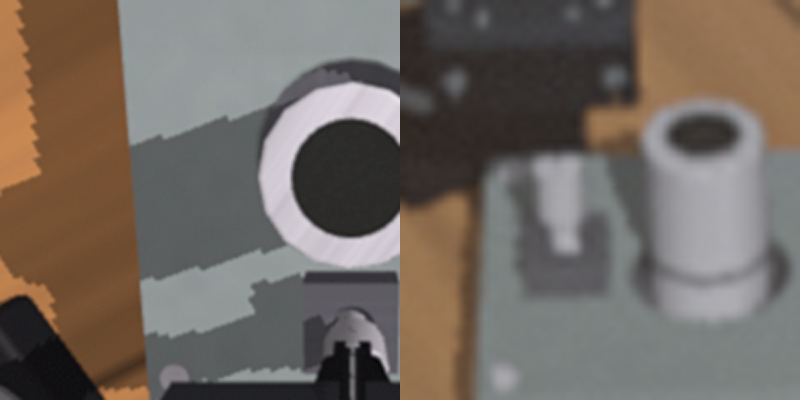

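Emit:
move_arm(targets=[[0,[0.2,0,0],0],[0,[0.4,0,0],0],[0,[0.5,0,0],0],[0,[0.6,0,0],0],[0,[0.7,0,0],0],[0,[0.8,0,0],0],[0,[0.8,0,0],0]])

```text
time_s: 41.22
ee_pos: [606.1, -188.2, 101.2]
eef_rot: [-0.845, 1.4, 0.84]
contact_force: [-2.8, 1.0, 10.1]
opening: 0.2
```

```bash
python3 chk.py 43
```

```text
41.325 [ 606.1 -188.2  101.2] open 0.6 F [-2.5 -0.2 10.7] T [ 0.11  0.39 -0.02] a 62.0 q6 -1.47
head px 314 297 n 813 head top z(90%) 117.0 scene col [ 76  68  57  67  83 135 171 174 169 169 168 169 169 172 174 171 168 145
 103  89  94  95  95  96 111]
scene head 108 113.5
```

View pics/c43.png

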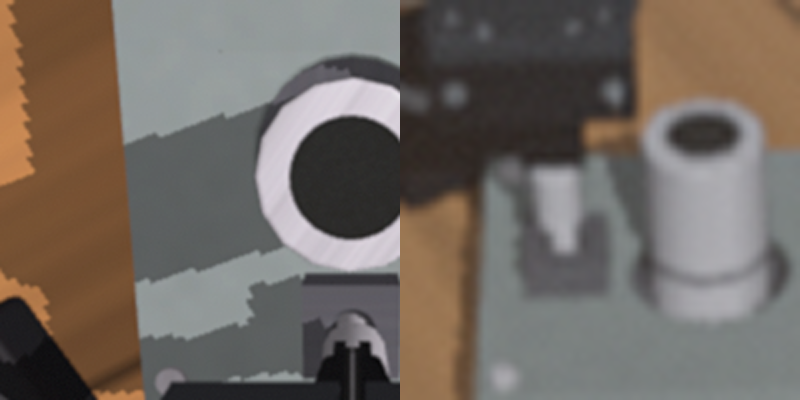

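Emit:
move_arm(targets=[[0,[0.05,0.05,0],0],[0,[0.1,0.1,0],0],[0,[0.1,0.1,0],0],[0,[0.1,0.1,0],0]])

```text
time_s: 41.82
ee_pos: [605.7, -187.9, 100.4]
eef_rot: [-0.846, 1.399, 0.839]
contact_force: [-1.3, 0.8, 10.1]
opening: 0.5
```

```bash
python3 chk.py 44
```

```text
41.925 [ 605.7 -187.9  100.4] open 0.6 F [-1.6  0.1 10.6] T [ 0.06  0.21 -0.04] a 62.0 q6 -1.47
head px 314 298 n 801 head top z(90%) 116.7 scene col [ 66  61  54  59  68 114 158 172 172 170 169 168 169 167 158 157 164 145
 103  91  94  95  94  95 110]
scene head 104 111.3
```

Force stays constant at about 10 N while the pin sinks, so this is jaw drag. I continue slowly.

Emit:
move_arm(targets=[[0,[0.05,0.02,0],0],[0,[0.1,0.04,0],0],[0,[0.15,0.06,0],0],[0,[0.2,0.06,0],0],[0,[0.25,0.06,0],0],[0,[0.3,0.06,0],0],[0,[0.3,0.06,0],0]])

```text
time_s: 42.8
ee_pos: [604.1, -187.1, 95.1]
eef_rot: [-0.844, 1.4, 0.841]
contact_force: [-0.1, -0.1, 4.7]
opening: 0.2
```

```bash
python3 chk.py 45
```

```text
42.9 [ 603.9 -187.    94.8] open 0.3 F [-0.6 -0.6  5.4] T [ 0.01 -0.15  0.  ] a 62.0 q6 -1.47
head px 314 307 n 774 head top z(90%) 115.0 scene col [ 50  45  44  46  47  44  72 132 169 173 170 169 169 168 170 174 172 149
 103  90  94  94  94  97 110]
scene head 98 108.2
```

Emit:
move_arm(targets=[[0,[0.05,0,0],0],[0,[0.1,0,0],0],[0,[0.15,0,0],0],[0,[0.2,0,0],0],[0,[0.25,0,0],0],[0,[0.3,0,0],0],[0,[0.35,0,0],0],[0,[0.35,0,0],0]])

```text
time_s: 43.9
ee_pos: [603.7, -186.9, 90.8]
eef_rot: [-0.843, 1.401, 0.842]
contact_force: [0.3, -0.4, 5.7]
opening: 0.4
```

```bash
python3 chk.py 46
```

```text
44.0 [ 603.6 -186.9   90.8] open 0.3 F [ 0.2 -1.5  5.2] T [-0.07 -0.19 -0.03] a 62.0 q6 -1.47
head px 314 312 n 778 head top z(90%) 112.7 scene col [ 50  50  46  45  45  48  45  62 114 157 171 171 170 169 169 169 168 151
 115  92  94  94  93  96 111]
scene head 83 103.7
```

View pics/c46.png

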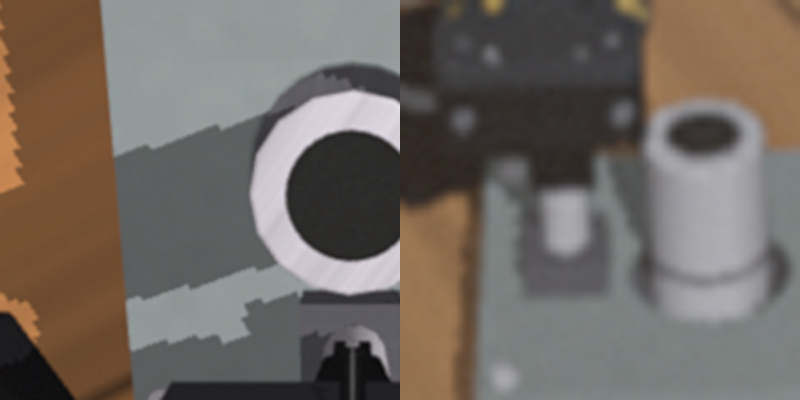

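Emit:
move_arm(targets=[[0,[0.05,0,0],0],[0,[0.1,0,0],0],[0,[0.15,0,0],0],[0,[0.2,0,0],0],[0,[0.2,0,0],0]])

```text
time_s: 44.62
ee_pos: [603.8, -187.2, 90.3]
eef_rot: [-0.844, 1.401, 0.842]
contact_force: [-2.4, -0.8, 11.3]
opening: 0.6
```

```bash
python3 chk.py 47
```

```text
44.725 [ 603.8 -187.1   90.2] open 0.4 F [-2.1 -0.6 10.8] T [-0.01  0.3   0.01] a 62.0 q6 -1.47
head px 314 312 n 785 head top z(90%) 112.4 scene col [ 49  49  48  46  46  50  51  55  95 143 165 169 168 169 169 170 169 152
 118  94  93  94  94  96 111]
scene head 82 103.0
```

Emit:
move_arm(targets=[[0,[0.05,0,0],0],[0,[0.1,0,0],0],[0,[0.15,0,0],0],[0,[0.15,0,0],0]])

```text
time_s: 45.22
ee_pos: [604.1, -187.3, 90.2]
eef_rot: [-0.844, 1.401, 0.842]
contact_force: [-4.6, 0.6, 16.5]
opening: 0.5
```

Emit:
move_arm(targets=[[0,[-0.5,0,0],0],[0,[-2,0,0],0],[0,[-5,0,0],0],[0,[-10,0,0],0],[0,[-10,0,0],0],[0,[-10,0,0],0]])

```text
time_s: 45.98
ee_pos: [603.0, -186.5, 186.6]
eef_rot: [-0.842, 1.402, 0.843]
contact_force: [0.7, 0.7, -0.5]
opening: 0.4
```

```bash
python3 chk.py 48; python3 -c "
from h import *
from rig import r
for n in 'ws':
  c=np.load(n+'48.npz');P=cloud(c);m=(P[...,2]>76)&(P[...,2]<92)&(np.hypot(P[...,0]-604,P[...,1]+187)<14)
  print(n,m.sum(),np.median(P[m],0),np.percentile(P[m][:,2],[10,90]),cv2.minEnclosingCircle(P[m][:,:2].astype(np.float32)))
c=np.load('w48.npz');cv2.imwrite('pics/w48.png',c['image'][:,:,::-1])
t=r.read_camera('top');cv2.imwrite('pics/top48.png',t['image'][:,:,::-1])
"
```

```text
46.075 [ 602.3 -186.2  185. ] open 0.6 F [ 0.6 -0.7  0.3] T [ 0.05 -0.15 -0.03] a 62.0 q6 -1.47
head px 315 254 n 407 head top z(90%) 81.6 scene col [123 117 115 120 127 134 148 159 164 164 166 168 167 169 169 169 168 151
 116  92  94  95  95  96 111]
scene head 38 84.0
w 399 [ 604.03902693 -186.59874479   80.76766867] [79.61381257 81.65487771] ((604.3428955078125, -186.9075927734375), 8.884639739990234)
s 36 [ 606.21146799 -183.9567732    80.92595495] [76.82201936 83.41705716] ((608.4902954101562, -186.912353515625), 11.131707191467285)
```

View pics/c48.png

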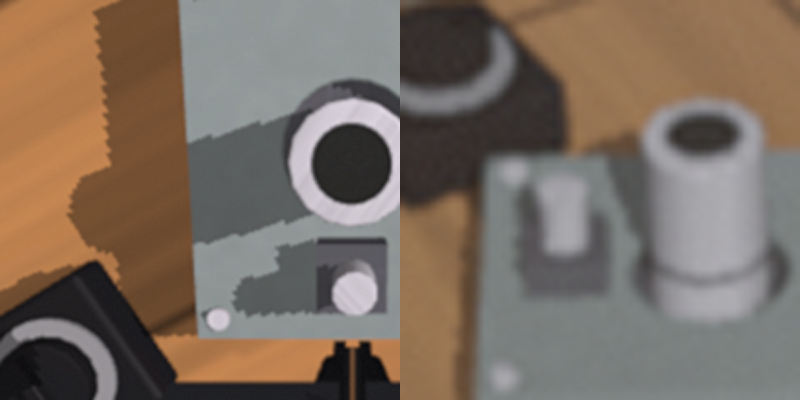

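View pics/w48.png

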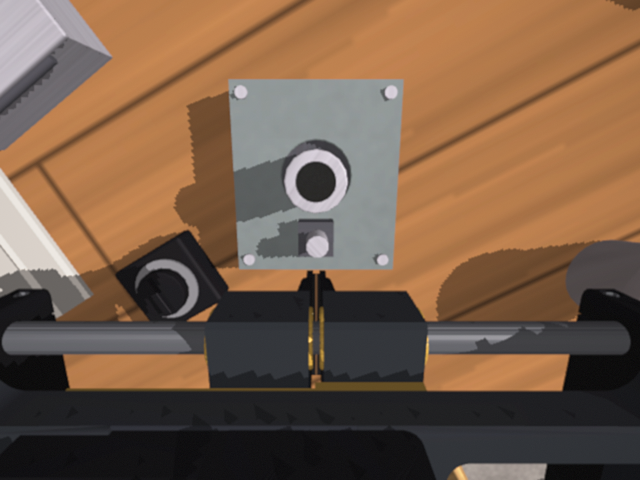

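View pics/top48.png

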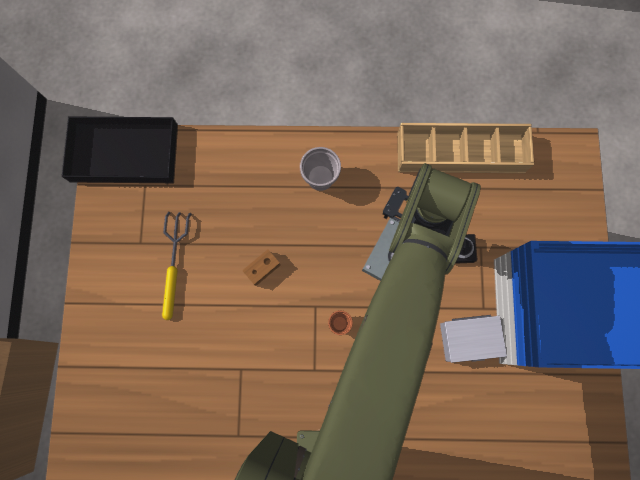

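The head top reads about 81 mm. The same sensor read the 103 mm hub as 102, so this matches 82 mm fully home. The bystanders are unmoved and the gripper is clear.

```bash
python3 -c "
from rig import r
print(r.close_job())"
```

```text
the job is handed in; nothing more can be done
None
```

The bracket is locked: the pin is home with its head on the boss, released, and I handed the job in at about 46 s. No verdict is reported.

**What I did:** I gripped the pin by its head and lowered it into the guide until it stood on the flange. I then turned the hub in 4° steps, checking the pin after each one. It dropped about 14 mm at the 37th step, roughly 148° in, and I stopped there. After letting go of the hub I pushed the head down with the shut fingertips. The jaws dragged at 5–11 N, and I stopped at a wrist force of 16.5 N with the head on the boss and no further travel.

**Last checks:**
- **Depth:** the fingertips stopped at 82.2 mm, and wrist depth put the head top at about 81 mm (that camera reads about 1 mm low). Fully home is 82 mm.
- **Position:** the head is within about 0.5 mm of my estimate of the guide's axis in the wrist view. The scene view's coarse depth read it 3–5 mm off from few pixels, which I put down to noise.
- **Surroundings:** the gripper was about 95 mm above the head at hand-in. The bystanders looked unmoved in the top view, but the arm hid most of the timer there; it showed in the wrist view, and I did not measure it.

**What went less than cleanly:** the pin came out of the block about 3° off upright, so inserting it took an offset and about 6 N sideways. It also leaned a little in the guide while I turned the hub. I had no direct reading of the force between pin and collar.

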